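# Knock a stuck bearing out of its nest

## Task

The bearing is stuck down in the nest of the knockout stand: take the C-shaped knockout tool, feel gently with its pin for the hidden hole under the nest, and push the bearing up until it stands well proud. Then stand the tool upright on the bench clear of the stand, and lift the bearing out and lay it flat in the grey tray. Do not force the pin against the stand, let the bearing fall on the bench, or disturb the loose hardware lying about.

Things in the scene. Friction and masses are not known exactly. Their poses are not given: they have to be found in the camera images.
- stand: Dark steel knockout stand bolted to the bench: nest plate 80 (x) by 130 mm (y), top 121 mm above the bench, on two cheeks 15 mm thick (inner faces 50 mm either side, bolted feet out to 85 mm). Open to front (-x, towards the robot) and back. Origin: on the bench below the nest's centre; z up. Pressing the tool on the stand with more than 40 N counts as forcing.
- nest (a point): Centre of the nest's mouth, at the plate's top face (121 mm above the bench): a round pocket of 43 mm diameter, 21 mm deep down to the floor disc. Axes as the stand's.
- sole (a point): Point on the nest's axis at the flat underside, 90 mm above the bench, of the round floor disc (80 mm across, 10 mm thick) that closes the nest from below. Axes as the stand's. The one knockout hole, 14 mm diameter, goes straight up through this disc, its centre 7 mm from this point but in ANY direction: the disc was dropped in at any angle. It cannot be seen, only felt for.
- bearing: The stuck bearing: steel ring, black seal, plugged bore, 42 mm diameter, 19 mm high, 130 g. Origin: centre of its underside, z up; at the start on the floor disc, 100 mm above the bench, its top 2 mm below the plate. Three spring balls grip it: about 10 to 20 N frees it, and it may tip a little. It stays where it is left; raised over 15 mm it settles on the balls about 12 mm proud of the plate.
- tool: C-shaped aluminium knockout tool, 350 g, standing on its foot. Origin: underside of the foot, straight below the pin; z up, x from spine to open mouth. Foot x -72 to +20 mm, 40 mm wide, 10 mm thick; spine x -72 to -60 mm, 24 mm wide; upper arm at 118 to 128 mm height. In use the mouth points to the stand's +x: foot in under the nest from the front, upper arm over the plate, then raise the handle.
- tool_grip (a point): Middle of the tool's handle, straight above the pin, 153 mm above the foot's underside. The handle is an upright block 36 mm (x) by 20 mm (y) by 50 mm high; grip it across its 20 mm, fingers from above. Axes as the tool's.
- tool_tip (a point): Tip of the tool's upright steel pin, 55 mm above the foot's underside. The pin is 10 mm in diameter, narrowing to 6 mm over its last 4 mm, and stands 45 mm out of the foot. Axes as the tool's.
- tray: Grey open tray, fixed, 130 by 130 mm outside, 30 mm high, walls and floor 4 mm. Origin: centre of its underside, on the bench; z up.
- wheel: Loose castor wheel lying flat, 100 mm diameter, 34 mm high. Origin: centre of its underside. Not to be disturbed.
- valve: Loose brass ball valve with a red lever, 75 mm long, 57 mm high. Origin: under its middle. Not to be disturbed.
- bolt: Loose hexagon bolt standing on its head, 55 mm high. Origin: centre of its underside. Not to be disturbed.
- star_knob: Loose black star knob, 52 mm across, its stud pointing up to 56 mm. Origin: centre of its underside. Not to be disturbed.
Not all that is in view belongs to the job. Leave any orange or purple look-alike of the tool alone.

How it is judged (in metres and radians):
On the way:
1. the bearing is pushed up by the tool from below, until it stands at least 6 mm proud of the nest plate (z of bearing in the frame of nest above -0.013 m and horizontal distance between bearing and nest below 0.01 m and contact force between tool and bearing above 0.3 N), for 0.02 s.
At the end, for the whole second after the job is handed in: The bearing lies flat (within 0.12 rad, either face up) on the floor of the grey tray, at rest; the knockout tool stands upright (within 0.08 rad) on its foot on the bench, at rest, its pin more than 100 mm from the nest's axis (x of bearing in the frame of tray between -0.05 and 0.05 m and y of bearing in the frame of tray between -0.05 and 0.05 m and z of bearing in the frame of tray below 0.026 m and angle between the z axis of bearing and the z axis of tray, either way round below 0.12 rad and linear speed of each of bearing, tool below 0.02 m/s and angle between tool's own z axis and vertical below 0.08 rad and height (world z) of tool between -0.004 and 0.004 m and horizontal distance between tool and stand above 0.1 m); the robot touches nothing.
It fails at once if the tool is forced against the stand with more than 40 N (contact force between tool and stand above 40 N).
It fails at once if the bearing falls on the bench (height (world z) of bearing below 0.002 m).
It fails at once if loose hardware is disturbed: wheel, valve, bolt or star knob moved more than 15 mm (distance of any of wheel, valve, bolt, star_knob from where it was at the start of the episode above 0.015 m).
It also fails if it takes over 72 s, if anything falls off the work surface, if the arm or the gripper's body presses on something with over 40 N, if the wrist force passes 120 N, or if a joint passes its speed limit or range.

## Robot

A 6-joint arm with a two-finger parallel gripper is mounted at the origin on the work surface. World frame = base frame: x ahead of the robot, y to its left, z up, the work surface at z = 0. Lengths are in m, angles in degrees, forces in N, time in s.
With the tool pointing down it reaches from about 0.3 to 0.75 m from the base axis. Payload 8.5 kg.
Tool frame: the origin (TCP) lies midway between the tips of the shut fingers; the grasp point (between the pads) lies 19 mm behind it; y points along the fingers, x is the direction in which the jaws open and shut, and the axes are right-handed (so a half turn about y gives the same grasp; the last joint's range is limited). The gripper opens to 85 mm and grips with 20 to 120 N. Pads are 22 mm wide; open, the fingers measure 114 mm over their backs; the gripper's body (76 mm by 85 mm) begins 54 mm behind the grasp point. The pads swing forward as they close: fully open they stand 13 mm farther back than shut.
Start: joints at [-83.153, 21.807, 74.336, -0, 83.858, -12.336], TCP at [0.181, -0.519, 0.195] pointing down, gripper open.
Joint ranges: [-178.18, 178.18], [-50.72, 133.34], [12.68, 142.11], [-81.47, 261.47], [9.98, 163.14], [-165.26, 165.26]. Speed limits (degrees/s): [136.94, 136.94, 180, 180, 180, 180].

## Interface

Orientations are given as a 3x3 rotation matrix whose columns are the frame's x, y, z axes.
In Python, from rig import env gives the robot as it stands.
- The arm moves only by the tool carry_out, never from a script. Its argument "plan" is a list of rows, each a list of 3 entries, a list of its own where there are three numbers: the shift along the tool's x, y, z in m, then the turn, a rotation vector about the tool's x, y, z in degrees, then the finger opening in m, from 0 to 0.0854. In form: [[[dx, dy, dz], [ax, ay, az], jaw], ...]. A call has 1 to 8 rows; each row shifts and turns the commanded pose from where the row before left it, along the tool's axes as they then stand; what a row does not reach is not made up. A row lasts 1/8 s, in which the tool goes at most 62.5 mm and 10.7 degrees, less where a joint would pass 70% of its speed; a pose out of reach is approached as far as the arm can. A call is refused whole if a number of a shift passes 0.0625 or a number of a turn 10.7, either way. A call with a gripper value outside its range is refused whole. The fingers move at their own pace and stop on an object; "force" is the grip in N (left out, the last holds). Time passes only in rows, so rows that do not move let the fingers close. It gives the time, the measured TCP pose, the force and the opening at its end, in the units of the state.
- env.observe(): the state, without advancing time (a new reading comes with each control period).
- env.get_image(name): name is "scene" or "top"; returns a dict with "image" (384x512x3 uint8, red, green, blue), "vfov" (degrees; the focal length in pixels is half the picture's height over the tangent of half this angle, whatever the lens; pixels are square), "cx", "cy" (the principal point, pixels), "k1" (the pictures are not rectified: a ray, as slopes to the right and down, at radius r is drawn at 1 + k1 r^2 times it, then the intrinsics apply), "rvec" (rotation vector, rad) and "tvec" (3), from world to camera coordinates, as OpenCV has them. Camera axes: x right, y down, z forward; pixel columns grow to the right and rows downward; lengths in m; the calibration is good to about 2 mm. A picture is of the moment at which its call begins. There is no depth.
- env.close_job(): hands the job in, once; it reports no verdict.
Trained networks look in a picture, given as the dict that the camera call returned (one of the last four; its "shot" number tells which), for a name from the list of things; names that differ only in an ending like _2 or _b are one class to them, and where a whole thing is asked for, a point or a joint stands for the part that bears it (a point fixed in the world has none). Each returns a list of dicts, best first, with "conf" (0 to 1); they miss things now and then, are a little off and sometimes report something else, mostly with a low value. They report only what shows in the picture. A call takes as long as a camera call. They do not tell look-alikes from the thing itself.
- env.outline_of(target, picture): "mask" (384x512 bool, what is visible of it) and "pixel" ([row, column] in pixels, amid what is visible of it).
The state is a dict: "time_s": time; "q": joint angles; "qvel": joint speeds; "joint_efforts": joint torques, N m; "position": TCP position; "tool_rot": TCP orientation; "ft_force": force on the tool from outside, world axes, zero at the start; "wrist_torque": the same for the moment, N m; "grip_width": finger opening in m.
Only numpy, scipy, OpenCV 4.12 (cv2) and the standard library are available. Lean on these libraries where they do the work, as an engineer would, in place of code of your own. Each camera call takes 0.05 s, during which the arm holds its last target.

## Working session

There is one attempt and no reset: what is moved stays moved. The work goes in short steps, Python scripts to look and compute and a tool call to move; the robot and the scene stay as the last step left them, time stands still between calls to the robot, and variables do not carry over. Pictures are saved under pics/ and viewed, and the job is handed in when it is done.

Besides the shell and the picture viewer there is one more tool, called after "Emit:" as name(argument=value, ...) on one line, values as JSON. carry_out: Moves the arm, as the interface text tells. Its arguments: {"type":"object","properties":{"plan":{"type":"array","items":{"type":"array"}},"force":{"type":"number"}},"required":["plan"]}

```bash
ls; mkdir -p pics; cat > h.py <<'E'
import numpy as np, cv2
from rig import env
def save(p,name,scale=1.5):
    im=cv2.cvtColor(p["image"],cv2.COLOR_RGB2BGR)
    cv2.imwrite("pics/"+name,cv2.resize(im,None,fx=scale,fy=scale,interpolation=cv2.INTER_CUBIC))
def cam(p):
    f=p["image"].shape[0]/2/np.tan(np.radians(p["vfov"])/2)
    R=cv2.Rodrigues(np.array(p["rvec"],float))[0]; t=np.array(p["tvec"],float)
    return f,R,t
def proj(p,X):
    f,R,t=cam(p); X=np.atleast_2d(X); c=X@R.T+t; s=c[:,:2]/c[:,2:]; r2=(s**2).sum(1,keepdims=True)
    s=s*(1+p["k1"]*r2); return np.c_[p["cy"]+f*s[:,1],p["cx"]+f*s[:,0]]
def ray(p,row,col):
    f,R,t=cam(p); d=np.array([(col-p["cx"])/f,(row-p["cy"])/f]); s=d.copy()
    for _ in range(30): s=d/(1+p["k1"]*(s@s))
    v=R.T@np.array([s[0],s[1],1]); return -R.T@t, v/np.linalg.norm(v)
def onz(p,row,col,z):
    o,v=ray(p,row,col); return o+v*(z-o[2])/v[2]
def tri(a,b):
    (o1,v1),(o2,v2)=a,b; A=np.c_[v1,-v2]; k=np.linalg.lstsq(A,o2-o1,rcond=None)[0]
    return (o1+k[0]*v1+o2+k[1]*v2)/2, np.linalg.norm(o1+k[0]*v1-o2-k[1]*v2)
E
python3 - <<'E'
from h import *
np.set_printoptions(precision=4,suppress=True)
P={}
for n in("scene","top"):
    p=env.get_image(n);P[n]=p;save(p,n+"0.png")
    print(n,{k:v for k,v in p.items() if k!="image"})
    o=cam(p);print("campos",-o[1].T@o[2])
    for t in["stand","nest","sole","bearing","tool","tool_grip","tool_tip","tray","wheel","valve","bolt","star_knob"]:
        try:
            for r in env.outline_of(t,p)[:3]:
                px=r["pixel"];print(t,round(r["conf"],2),np.round(px,1),int(r["mask"].sum()),onz(p,px[0],px[1],0))
        except Exception as e: print(t,e)
s=env.observe();print(s)
E
```

```text
pics
scene {'vfov': 53.44660397908214, 'cx': 253.6704355743066, 'cy': 190.26222130598566, 'k1': 0.02778021180978596, 'rvec': array([ 2.0602,  1.1095, -0.5035]), 'tvec': array([-0.3095, -0.1742,  1.307 ]), 'shot': 1}
campos [ 1.0883 -0.3489  0.7268]
stand 0.65 [244.  247.7] 3226 [ 0.5541 -0.0127  0.    ]
nest 0.91 [240.2 250.3] 3228 [ 0.5471 -0.0005  0.    ]
sole 0.73 [248.  252.6] 3416 [ 0.5716 -0.0096  0.    ]
bearing 0.74 [227.3 255.3] 164 [0.5169 0.0348 0.    ]
tool 0.97 [181.4 353.2] 1049 [0.5209 0.3824 0.    ]
tool 0.91 [132.  333.1] 666 [0.2845 0.5178 0.    ]
tool 0.58 [151.2 254.7] 913 [0.23   0.2231 0.    ]
tool_grip 0.89 [180.4 349.4] 1072 [0.5113 0.3763 0.    ]
tool_grip 0.82 [149.5 253.1] 872 [0.219  0.2241 0.    ]
tool_grip 0.75 [153.2 308.3] 907 [0.3357 0.3632 0.    ]
tool_tip 0.94 [179.2 352.4] 1014 [0.5121 0.3878 0.    ]
tool_tip 0.86 [153.6 259.4] 862 [0.2497 0.2285 0.    ]
tool_tip 0.71 [130.7 332.5] 755 [0.277  0.5218 0.    ]
tray 0.95 [261.8 122.2] 2939 [ 0.4361 -0.2918 -0.    ]
wheel 0.92 [319.1 204.1] 1842 [ 0.6765 -0.1996  0.    ]
valve 0.76 [236.7 364.6] 657 [0
[... 1363 characters left out ...]
226.6 174.3] 637 [0.4377 0.2905 0.    ]
bolt 0.37 [157.  173.3] 48 [0.654  0.2987 0.    ]
star_knob 0.72 [155.  374.1] 170 [ 0.6649 -0.3266 -0.    ]
{'time_s': 1.3, 'q': array([-83.1518,  21.8083,  74.3349,  -0.0004,  83.8571, -12.3355]), 'qvel': array([-0.0288, -0.0282, -0.1044, -0.006 ,  0.0695, -0.1389]), 'joint_efforts': array([ -0.0038, -44.8342, -23.1468,  -0.0004,   0.0005,  -0.    ]), 'position': array([ 0.1807, -0.5195,  0.1949]), 'tool_rot': array([[ 0.3286, -0.    ,  0.9445],
       [-0.9445,  0.    ,  0.3286],
       [-0.    , -1.    , -0.    ]]), 'ft_force': array([ 0.2886, -0.6815, -0.0009]), 'wrist_torque': array([-0.0079, -0.0918, -0.0352]), 'grip_width': 0.08522991673624529}
```

View pics/scene0.png

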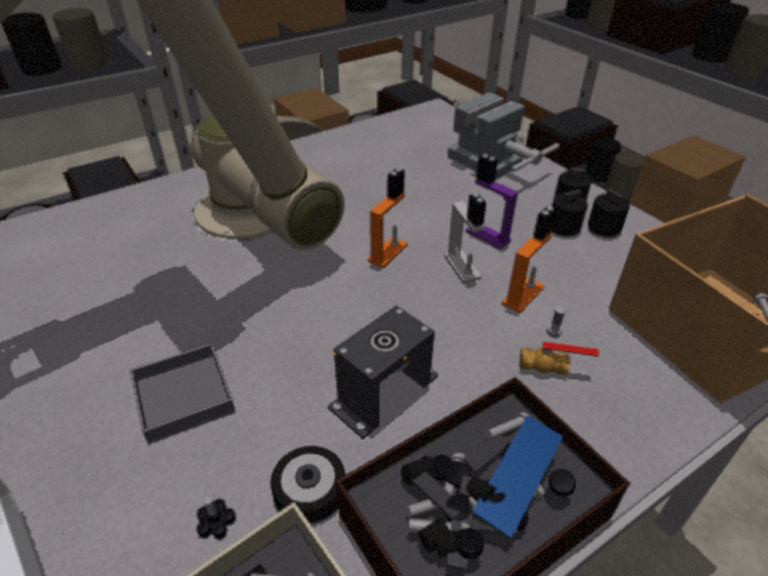

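View pics/top0.png

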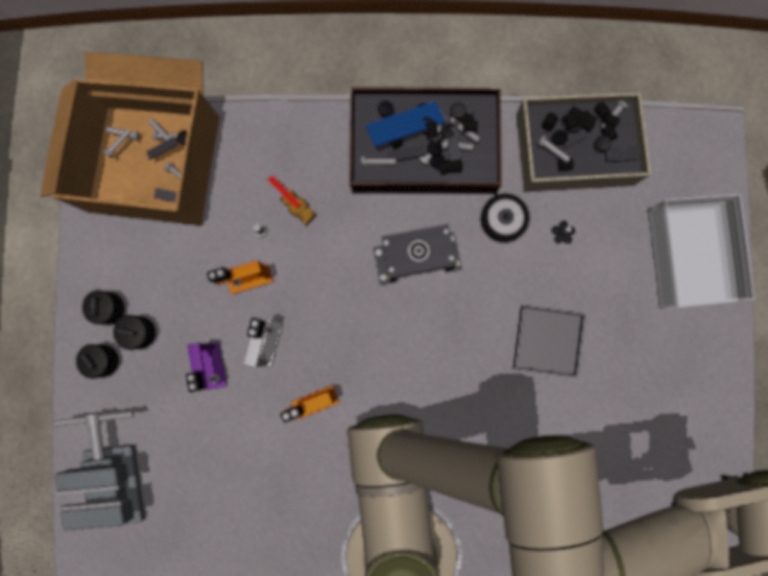

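The scene picture shows the grey tool at about (460,235) between orange and purple look-alikes, the stand at (385,365), and the tray at (183,395). The top view shows the tool at (262,342), the stand at (418,250) and the tray at (548,340). I'll zoom in next.

```bash
cat > crop.py <<'E'
from h import *
def crop(p,r0,r1,c0,c1,name,s,pts=[]):
    im=cv2.cvtColor(p["image"],cv2.COLOR_RGB2BGR)[r0:r1,c0:c1]
    im=cv2.resize(im,None,fx=s,fy=s,interpolation=cv2.INTER_CUBIC)
    for a in range((r0+9)//10*10,r1,10): cv2.putText(im,str(a),(0,int((a+.5-r0)*s)),0,.35,(0,255,255),1); cv2.line(im,(22,int((a+.5-r0)*s)),(28,int((a+.5-r0)*s)),(0,255,255),1)
    for a in range((c0+9)//10*10,c1,10): cv2.putText(im,str(a),(int((a+.5-c0)*s)-8,10),0,.35,(0,255,255),1); cv2.line(im,(int((a+.5-c0)*s),12),(int((a+.5-c0)*s),18),(0,255,255),1)
    for q in pts: cv2.circle(im,(int((q[1]+.5-c0)*s),int((q[0]+.5-r0)*s)),2,(0,0,255),-1)
    cv2.imwrite("pics/"+name,im)
E
python3 - <<'E'
from crop import *
import pickle
a=env.get_image("scene");b=env.get_image("top");pickle.dump((a,b),open("p0.pkl","wb"))
crop(a,120,195,290,350,"tA.png",8)
crop(b,200,255,150,200,"tB.png",10)
crop(a,200,290,215,295,"sA.png",6)
crop(b,145,195,245,310,"sB.png",10)
E
```

```text
(no output)
```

View pics/tA.png

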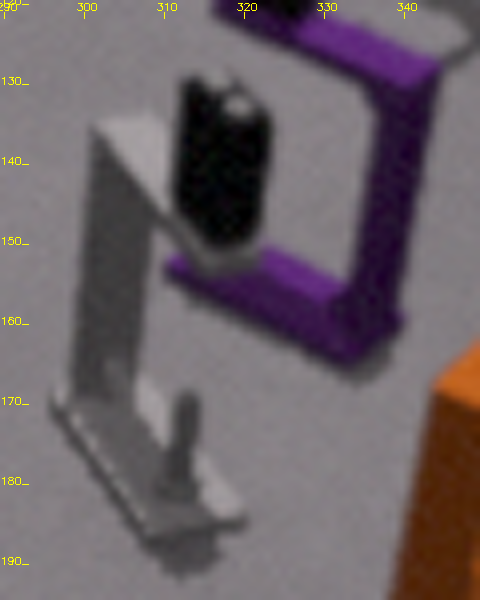

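View pics/tB.png

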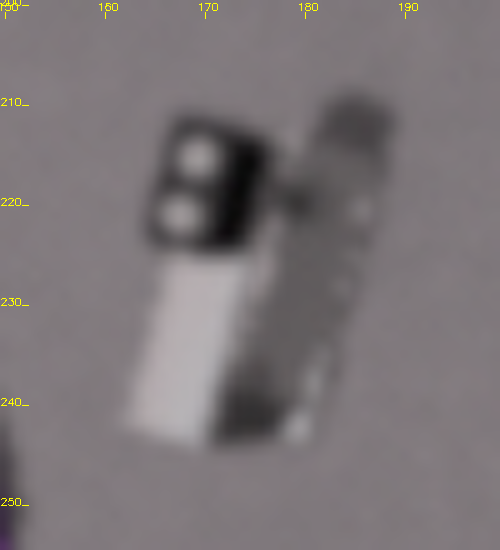

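View pics/sA.png

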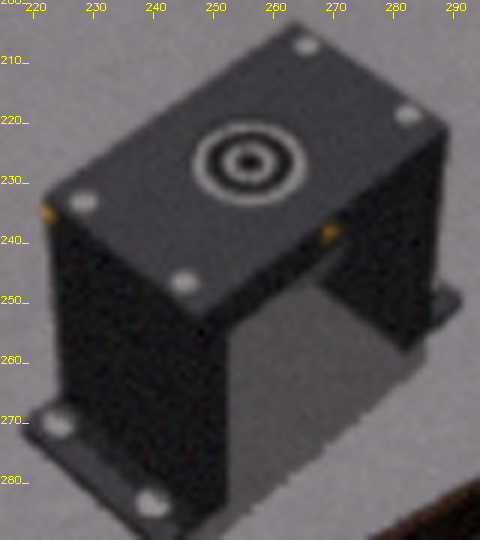

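View pics/sB.png

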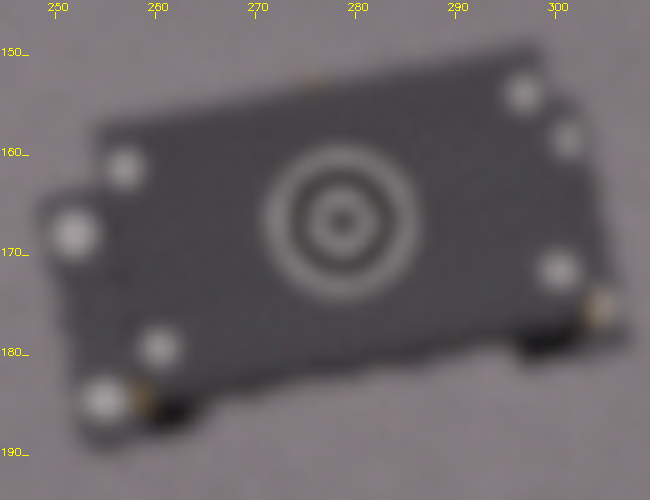

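```bash
cat > fit.py <<'E'
from h import *
import pickle
from scipy.optimize import least_squares
np.set_printoptions(precision=4,suppress=True)
a,b=pickle.load(open("p0.pkl","rb"))
def W(P,q):
    c,s=np.cos(q[2]),np.sin(q[2]); P=np.array(P,float)
    return np.c_[q[0]+c*P[:,0]-s*P[:,1],q[1]+s*P[:,0]+c*P[:,1],P[:,2]]
def fit(obs,q0):
    def f(q): return np.concatenate([(proj(p,W([m],q))[0]-u) for p,m,u in obs])
    r=least_squares(f,q0,loss="soft_l1"); return r.x,f(r.x).reshape(-1,2)
# bearing
print("bearing tri",tri(ray(a,226.6,255.3),ray(b,166.4,278.3)))
# plate bolts triangulated
A=[(233.2,227.8),(246.5,244.7),(207.2,265.0),(218.5,281.8)];B=[(153.8,296.8),(171.7,300.2),(161.2,257),(179.3,260.3)]
for A1 in A:
    best=min(((tri(ray(a,*A1),ray(b,*x)),x) for x in B),key=lambda t:t[0][1]); print(A1,best)
obs=[(a,(-.072,-.012,.128),(135.1,301)),(a,(-.072,.012,.128),(133.9,310.1)),(a,(0,0,.055),(168.9,312.9)),
(a,(.02,-.02,0.0),(187,308.5)),(a,(.02,.02,0.0),(184.5,320.1)),
(b,(0,0,.18),(218.1,168.5)),(b,(-.072,.012,.128),(242.5,162)),(b,(-.072,-.012,.128),(243.5,170)),(b,(.02,.02,.01),(209,181.5)),(b,(.02,-.02,.01),(210,189))]
for y0 in(0.,1.5,3,-1.5):
    q,r=fit(obs,[.45,.25,y0]);print(q,np.degrees(q[2]),np.abs(r).sum());
    if np.abs(r).sum()<60:print(r);Q=q
print("handle tri",tri(ray(b,218.1,168.5),ray(a,131.3,317.5)))
E
python3 fit.py
```

```text
bearing tri (array([ 0.6091, -0.0262,  0.119 ]), np.float64(0.001543113985941055))
(233.2, 227.8) ((array([ 0.5944, -0.0877,  0.1213]), np.float64(0.0006779525157530641)), (171.7, 300.2))
(246.5, 244.7) ((array([ 0.6456, -0.0777,  0.1214]), np.float64(6.168336790910368e-06)), (153.8, 296.8))
(207.2, 265.0) ((array([0.572 , 0.0247, 0.1214]), np.float64(0.0006442302496295822)), (179.3, 260.3))
(218.5, 281.8) ((array([0.6233, 0.0346, 0.1223]), np.float64(0.0005297227515494911)), (161.2, 257))
[ 0.461   0.2703 -0.2586] -14.815642234592003 23.344476913163845
[[ 0.1196  0.0895]
 [-0.136  -1.3568]
 [ 0.2921  0.1575]
 [ 2.4875 -0.7103]
 [ 2.1535  0.1553]
 [-0.8652  0.3638]
 [-1.1418 -0.2509]
 [ 0.1794 -0.1706]
 [ 1.9648 -5.6161]
 [ 4.4346 -0.6992]]
[ 0.461   0.2703 -0.2586] -14.815642426546143 23.34447698985298
[[ 0.1196  0.0895]
 [-0.136  -1.3568]
 [ 0.2921  0.1575]
 [ 2.4875 -0.7103]
 [ 2.1535  0.1553]
 [-0.8652  0.3638]
 [-1.1418 -0.2509]
 [ 0.1794 -0.1706]
 [ 1.9648 -5.6161]
 [ 4.4346 -0.6992]]
[0.4547 0.2698 3.1261] 179.11238146403906 313.08159110951544
[ 0.461   0.2703 -0.2586] -14.815642568514567 23.344477126420117
[[ 0.1196  0.0895]
 [-0.136  -1.3568]
 [ 0.2921  0.1575]
 [ 2.4875 -0.7103]
 [ 2.1535  0.1553]
 [-0.8652  0.3638]
 [-1.1418 -0.2509]
 [ 0.1794 -0.1706]
 [ 1.9648 -5.6161]
 [ 4.4346 -0.6992]]
handle tri (array([0.4585, 0.2711, 0.1802]), np.float64(0.00047042695942152625))
```

```bash
cat > ov.py <<'E'
from fit import *
from crop import crop
def box(x0,x1,y0,y1,z0,z1): return [(x,y,z) for x in(x0,x1) for y in(y0,y1) for z in(z0,z1)]
M=box(-.072,.02,-.02,.02,0,.01)+box(-.072,-.060,-.012,.012,.01,.128)+box(-.018,.018,-.01,.01,.128,.178)+[(0,0,.055),(0,0,.01)]
def ov(a,b,q,n,M=M):
    X=W(M,q)
    crop(a,120,195,290,350,n+"A.png",8,proj(a,X)); crop(b,200,255,150,200,n+"B.png",10,proj(b,X))
ov(a,b,Q,"o1")
im=np.hstack([cv2.resize(cv2.imread("pics/o1A.png"),(480,600))*1,cv2.copyMakeBorder(cv2.imread("pics/o1B.png"),0,50,0,0,0)[:, :320] if 0 else cv2.resize(cv2.imread("pics/o1B.png"),(320,352)).repeat(1,0) if 0 else cv2.copyMakeBorder(cv2.resize(cv2.imread("pics/o1B.png")[:,100:420],(320,550)),0,50,0,0,cv2.BORDER_CONSTANT)])
cv2.imwrite("pics/o1.png",im)
E
python3 ov.py >/dev/null
```

```text
(no output)
```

View pics/o1.png

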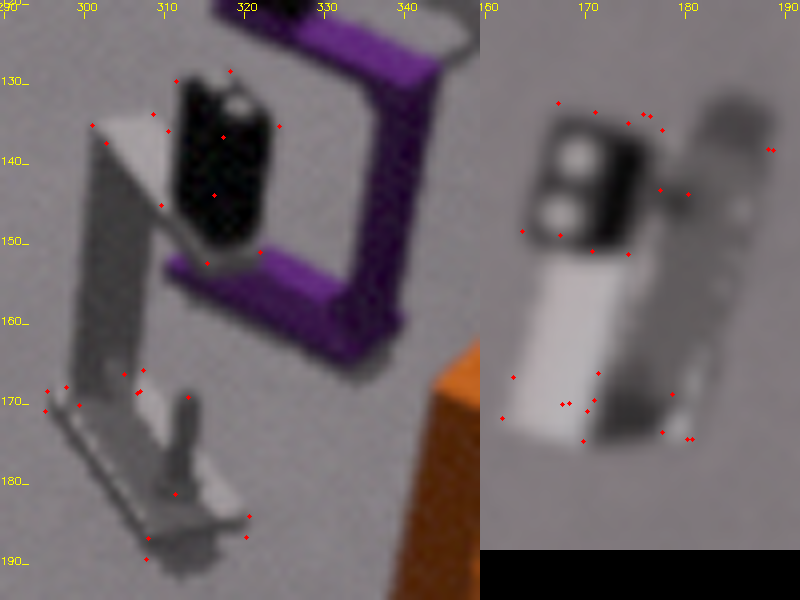

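```bash
cat >> fit.py <<'E'
obs2=[(a,(-.072,-.012,.128),(135.1,301)),(a,(0,0,.055),(168.7,312.9)),(a,(0,0,.18),(131.3,317.5)),
(a,(.02,-.02,0.01),(186.7,308.3)),(a,(.02,.02,0.01),(184.3,320.1)),(a,(-.072,-.02,.01),(168.6,295.5)),
(b,(0,0,.18),(218.1,168.5)),(b,(-.072,.012,.128),(242.5,162)),(b,(-.072,-.012,.128),(243.5,170))]
q,r=fit(obs2,Q);print(q,np.degrees(q[2]));print(r);Q=q
E
python3 fit.py|tail -11;
python3 - <<'E'
from crop import *
import pickle
a,b=pickle.load(open("p0.pkl","rb"))
crop(a,225,300,80,160,"yA.png",8); crop(b,195,260,335,400,"yB.png",9)
E
```

```text
handle tri (array([0.4585, 0.2711, 0.1802]), np.float64(0.00047042695942152625))
[ 0.4598  0.2707 -0.2495] -14.293836317621437
[[-0.0573 -0.279 ]
 [ 0.2261 -0.0276]
 [ 0.3016  0.2876]
 [-0.0782 -0.2777]
 [-0.5787  0.3942]
 [-0.3826 -0.3628]
 [-0.4055  0.2229]
 [-0.5999 -0.1744]
 [ 0.6471 -0.0728]]
```

View pics/yA.png

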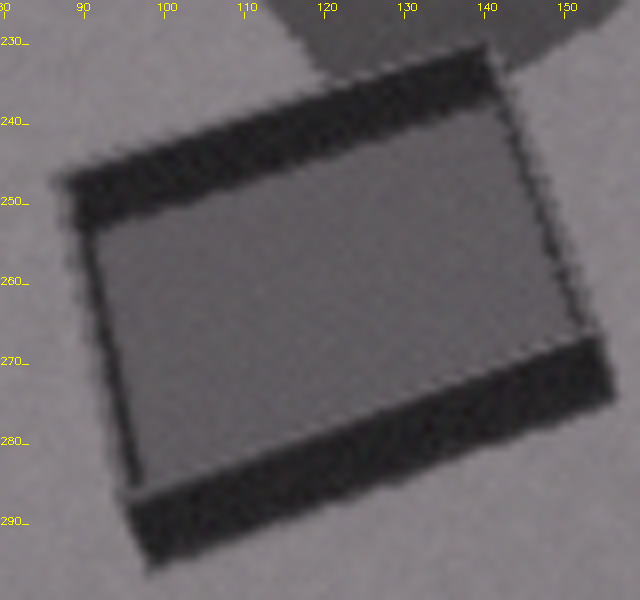

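View pics/yB.png

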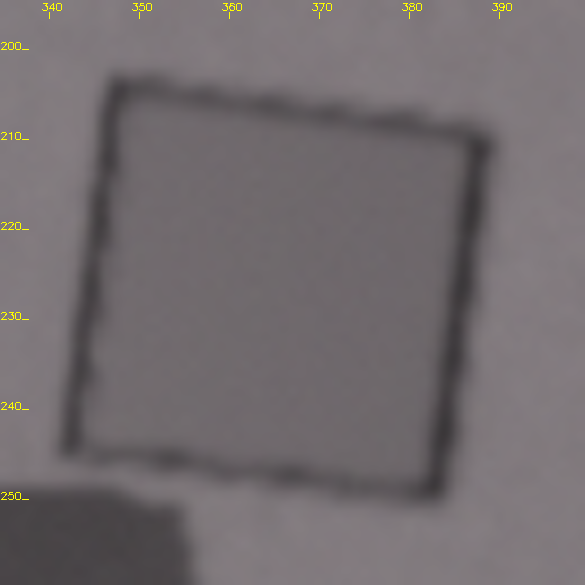

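```bash
cat > plan.py <<'E'
from h import *
import sys
from scipy.spatial.transform import Rotation as Ro
np.set_printoptions(precision=4,suppress=True)
def go(tgt,head=None,n=None,step=.045,start=None):
    """rows from measured (or start) pose to TCP tgt with tool x heading (deg), y down"""
    s=env.observe(); p=np.array(s["position"]);R=np.array(s["tool_rot"])
    if start is not None: p,R=start
    h0=np.degrees(np.arctan2(R[1,0],R[0,0])); dh=0 if head is None else (head-h0)
    dh=(dh+180)%360-180 if abs(dh)>180 else dh
    d=np.array(tgt)-p; n=n or max(int(np.ceil(np.abs(d).max()/step)),int(np.ceil(abs(dh)/10.5)),1)
    h=np.radians(h0); rows=[]
    for i in range(n):
        x=np.array([np.cos(h),np.sin(h)]);z=np.array([-x[1],x[0]]);dd=d/n
        rows.append([[round(float(dd[:2]@x),4),round(float(-dd[2]),4),round(float(dd[:2]@z),4)],[0,round(float(-dh/n),2),0]])
        h+=np.radians(dh/n)
    for i in range(0,n,8): print(rows[i:i+8])
    print("end head",np.degrees(h),"n",n)
    return np.array(tgt),np.array([[np.cos(h),0,-np.sin(h)],[np.sin(h),0,np.cos(h)],[0,-1,0]])
E
python3 - <<'E'
from plan import *
a=go([.181,-.519,.32]); go([.46,.271,.30],75.7,start=a)
E
```

```text
[[[-0.0001, -0.0417, 0.0001], [0, 0.0, 0]], [[-0.0001, -0.0417, 0.0001], [0, 0.0, 0]], [[-0.0001, -0.0417, 0.0001], [0, 0.0, 0]]]
end head -70.81700140139377 n 3
[[[-0.0364, 0.0011, 0.0291], [0, -8.14, 0]], [[-0.0319, 0.0011, 0.0339], [0, -8.14, 0]], [[-0.0268, 0.0011, 0.0381], [0, -8.14, 0]], [[-0.0211, 0.0011, 0.0415], [0, -8.14, 0]], [[-0.015, 0.0011, 0.0441], [0, -8.14, 0]], [[-0.0086, 0.0011, 0.0457], [0, -8.14, 0]], [[-0.0021, 0.0011, 0.0465], [0, -8.14, 0]], [[0.0046, 0.0011, 0.0463], [0, -8.14, 0]]]
[[[0.0111, 0.0011, 0.0452], [0, -8.14, 0]], [[0.0174, 0.0011, 0.0432], [0, -8.14, 0]], [[0.0233, 0.0011, 0.0403], [0, -8.14, 0]], [[0.0288, 0.0011, 0.0366], [0, -8.14, 0]], [[0.0337, 0.0011, 0.0322], [0, -8.14, 0]], [[0.0379, 0.0011, 0.0271], [0, -8.14, 0]], [[0.0413, 0.0011, 0.0214], [0, -8.14, 0]], [[0.0439, 0.0011, 0.0154], [0, -8.14, 0]]]
[[[0.0457, 0.0011, 0.009], [0, -8.14, 0]], [[0.0465, 0.0011, 0.0024], [0, -8.14, 0]]]
end head 75.7 n 18
```

Emit:
carry_out(plan=[[[0, -0.0417, 0], [0, 0, 0], 0.085], [[0, -0.0417, 0], [0, 0, 0], 0.085], [[0, -0.0417, 0], [0, 0, 0], 0.085], [[-0.0364, 0.001, 0.0291], [0, -8.14, 0], 0.07], [[-0.0319, 0.001, 0.0339], [0, -8.14, 0], 0.07], [[-0.0268, 0.001, 0.0381], [0, -8.14, 0], 0.07], [[-0.0211, 0.001, 0.0415], [0, -8.14, 0], 0.07], [[-0.015, 0.001, 0.0441], [0, -8.14, 0], 0.07]])

```text
time_s: 2.4
position: [0.2585, -0.2984, 0.3151]
tool_rot: [[0.867, 0.0, 0.498], [-0.498, -0.0, 0.867], [0.0, -1.0, -0.0]]
ft_force: [0.3, 0.6, 0.8]
grip_width: 0.0699
```

Emit:
carry_out(plan=[[[-0.0086, 0.001, 0.0457], [0, -8.14, 0], 0.07], [[-0.0021, 0.001, 0.0465], [0, -8.14, 0], 0.07], [[0.0046, 0.001, 0.0463], [0, -8.14, 0], 0.07], [[0.0111, 0.001, 0.0452], [0, -8.14, 0], 0.07], [[0.0174, 0.001, 0.0432], [0, -8.14, 0], 0.07], [[0.0233, 0.001, 0.0403], [0, -8.14, 0], 0.07], [[0.0288, 0.001, 0.0366], [0, -8.14, 0], 0.07], [[0.0337, 0.001, 0.0322], [0, -8.14, 0], 0.07]])

```text
time_s: 3.4
position: [0.3826, 0.0529, 0.3072]
tool_rot: [[0.816, 0.001, -0.578], [0.578, -0.0, 0.816], [0.0, -1.0, -0.001]]
ft_force: [1.0, -0.4, -0.5]
grip_width: 0.0701
```

Emit:
carry_out(plan=[[[0.0379, 0.001, 0.0271], [0, -8.14, 0], 0.06], [[0.0413, 0.001, 0.0214], [0, -8.14, 0], 0.06], [[0.0439, 0.001, 0.0154], [0, -8.14, 0], 0.06], [[0.0457, 0.001, 0.009], [0, -8.14, 0], 0.06], [[0.0465, 0.001, 0.0024], [0, -8.14, 0], 0.06], [[0, 0, 0], [0, 0, 0], 0.06]])

```text
time_s: 4.15
position: [0.46, 0.2729, 0.3009]
tool_rot: [[0.243, -0.001, -0.97], [0.97, -0.0, 0.243], [-0.001, -1.0, 0.001]]
ft_force: [-0.4, -0.8, 0.6]
grip_width: 0.0597
```

```bash
python3 - <<'E'
from plan import *
print(env.observe()); go([.4595,.2707,.21],75.7)
from crop import *
import pickle
a=env.get_image("scene");b=env.get_image("top")
crop(a,70,200,270,360,"g1A.png",5); crop(b,180,260,130,220,"g1B.png",6)
E
```

```text
{'time_s': 4.15, 'q': array([ 17.9763,  17.3067,  63.8802,   0.0149,  98.896 , -57.9549]), 'qvel': array([-2.7647, -2.6828,  2.4558, -0.805 ,  0.0302,  1.4423]), 'joint_efforts': array([  1.6273, -41.0104, -25.7431,   0.1883,  -0.0378,  -0.2942]), 'position': array([0.46  , 0.2729, 0.3009]), 'tool_rot': array([[ 0.243 , -0.0015, -0.97  ],
       [ 0.97  , -0.0002,  0.243 ],
       [-0.0005, -1.    ,  0.0014]]), 'ft_force': array([-0.4356, -0.7933,  0.5736]), 'wrist_torque': array([-0.0484, -0.0137,  0.0228]), 'grip_width': 0.05965779565486631}
[[[-0.0007, 0.0303, -0.0], [0, 0.08, 0]], [[-0.0007, 0.0303, -0.0], [0, 0.08, 0]], [[-0.0007, 0.0303, -0.0], [0, 0.08, 0]]]
end head 75.70000000000002 n 3
```

Emit:
carry_out(plan=[[[-0.0007, 0.03, 0], [0, 0, 0], 0.06], [[-0.0007, 0.03, 0], [0, 0, 0], 0.06], [[-0.0007, 0.025, 0], [0, 0, 0], 0.06], [[0, 0, 0], [0, 0, 0], 0.06]])

```text
time_s: 4.75
position: [0.4585, 0.2675, 0.2163]
tool_rot: [[0.249, -0.003, -0.969], [0.969, -0.001, 0.249], [-0.002, -1.0, 0.002]]
ft_force: [-0.8, -0.6, 1.1]
grip_width: 0.0596
```

```bash
python3 - <<'E'
from plan import *
print(env.observe()["position"]); 
from crop import *
a=env.get_image("scene");b=env.get_image("top")
crop(a,70,200,270,360,"g1A.png",5); crop(b,180,260,130,220,"g1B.png",6)
x=cv2.imread("pics/g1A.png");y=cv2.imread("pics/g1B.png");x=cv2.resize(x,(332,480));cv2.imwrite("pics/g1.png",np.hstack([x,y[:480,:460]]))
E
```

```text
[0.4585 0.2675 0.2163]
```

View pics/g1.png

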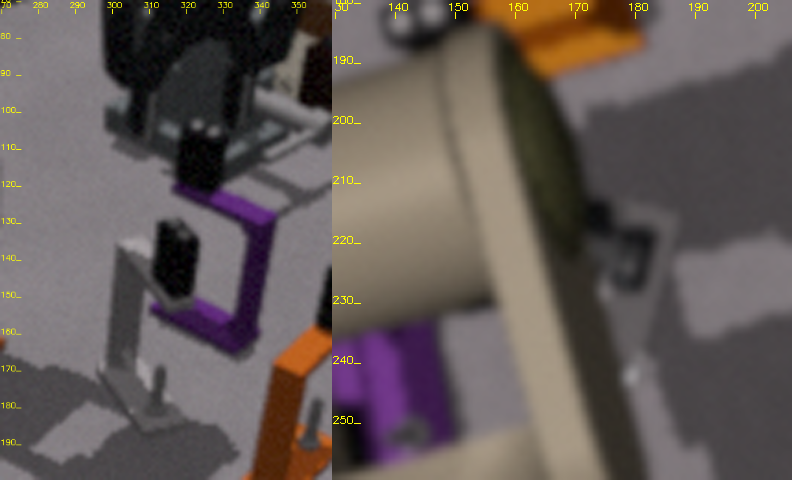

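The fingers straddle the handle from above, with handle at scene (148,317). Now I'll descend and grip.

Emit:
carry_out(plan=[[[0.0033, 0.02, -0.0005], [0, 0, 0], 0.06], [[0, 0.025, 0], [0, 0, 0], 0.06], [[0, 0.02, 0], [0, 0, 0], 0.06], [[0, 0.011, 0], [0, 0, 0], 0.06], [[0, 0, 0], [0, 0, 0], 0.06], [[0, 0, 0], [0, 0, 0], 0.06]])

```text
time_s: 5.6
position: [0.4612, 0.2719, 0.1421]
tool_rot: [[0.247, 0.002, -0.969], [0.969, 0.001, 0.247], [0.001, -1.0, -0.002]]
ft_force: [0.0, 0.1, 0.7]
grip_width: 0.0596
```

```bash
python3 - <<'E'
from plan import *
print(env.observe()["position"]); 
from crop import *
a=env.get_image("scene")
crop(a,70,200,270,360,"g2A.png",5)
E
```

```text
[0.4612 0.2719 0.1421]
```

View pics/g2A.png

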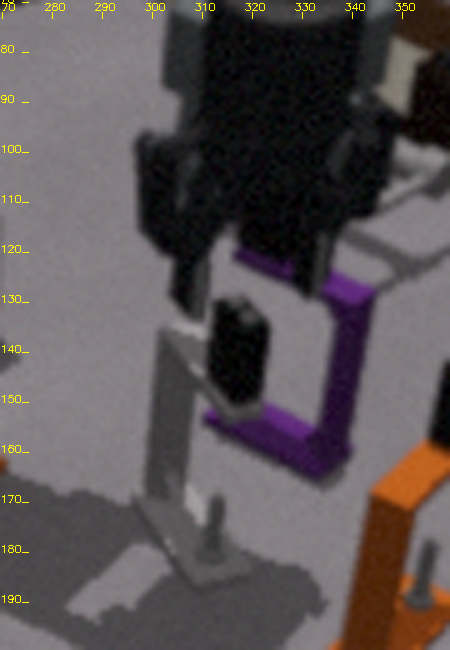

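```bash
python3 - <<'E'
from plan import *
a=env.get_image("scene");p=env.observe()["position"];R=env.observe()["tool_rot"]
print(p,proj(a,[p,p+[0,0,.01],p+[0,0,.02],p+[0,0,.03],p+R[:,0]*.03+[0,0,.01],p-R[:,0]*.03+[0,0,.01],p+R[:,0]*.03+[0,0,.03],p-R[:,0]*.03+[0,0,.03],[.4598,.2707,.178]]))
E
```

```text
[0.461  0.2719 0.1419] [[143.6768 316.845 ]
 [140.5814 317.2574]
 [137.4457 317.6754]
 [134.269  318.099 ]
 [138.5527 327.2507]
 [142.6364 307.1272]
 [132.2574 328.2166]
 [136.3067 307.8412]
 [132.2516 317.7083]]
```

```bash
python3 - <<'E'
from plan import *
from crop import *
a=env.get_image("scene");s=env.observe();p=s["position"];R=s["tool_rot"]
a["image"]=np.clip(a["image"].astype(float)*2.2,0,255).astype(np.uint8)
pts=[p+R[:,0]*x+R[:,2]*z+[0,0,u] for x in(-.03,.03) for z in(-.011,.011) for u in (.01,.02,.03)]
crop(a,95,165,290,350,"g3A.png",10,proj(a,pts))
E
```

```text
(no output)
```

View pics/g3A.png

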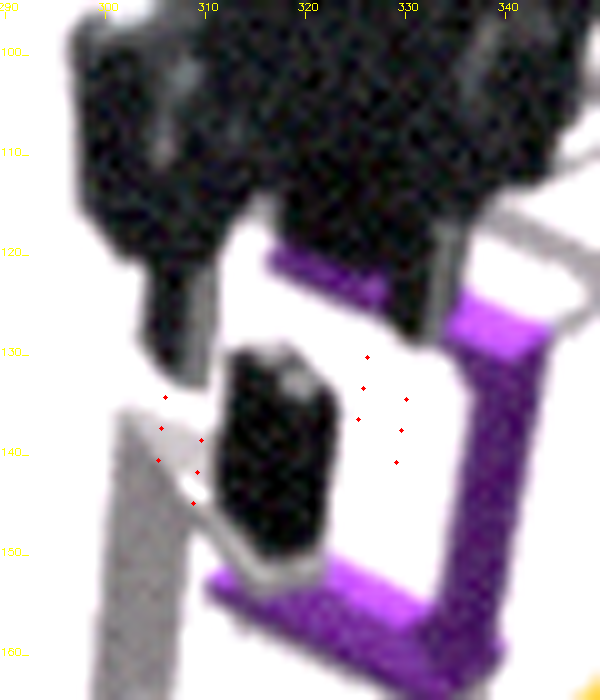

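Fingertips appear about 35 mm higher than the reported TCP, higher than the opening alone should account for. I'll descend a bit and recheck.

Emit:
carry_out(plan=[[[0, 0.006, 0], [0, 0, 0], 0.05], [[0, 0.006, 0], [0, 0, 0], 0.04], [[0, 0, 0], [0, 0, 0], 0.036], [[0, 0, 0], [0, 0, 0], 0.036]], force=40)

```text
time_s: 6.25
position: [0.4606, 0.2718, 0.129]
tool_rot: [[0.247, -0.0, -0.969], [0.969, -0.0, 0.247], [-0.0, -1.0, 0.0]]
ft_force: [0.2, 0.4, -0.3]
grip_width: 0.036
```

```bash
cat > look.py <<'E'
from plan import *
from crop import *
def look(n,us=(.0,.01,.02),w=None,box=(95,165,290,350),s=10):
    a=env.get_image("scene");s_=env.observe();p=s_["position"];R=s_["tool_rot"];w=(w or s_["grip_width"])/2
    print(p,s_["grip_width"],s_["ft_force"])
    a["image"]=np.clip(a["image"].astype(float)*2.2,0,255).astype(np.uint8)
    pts=[p+R[:,0]*x+R[:,2]*z+[0,0,u] for x in(-w,w) for z in(-.011,.011) for u in us]
    crop(a,*box,n,s,proj(a,pts))
E
python3 -c "
from look import *
look('g4A.png')"
```

```text
[0.4606 0.2718 0.1291] 0.036217958296550175 [-0.3623  0.1028 -0.6499]
```

View pics/g4A.png

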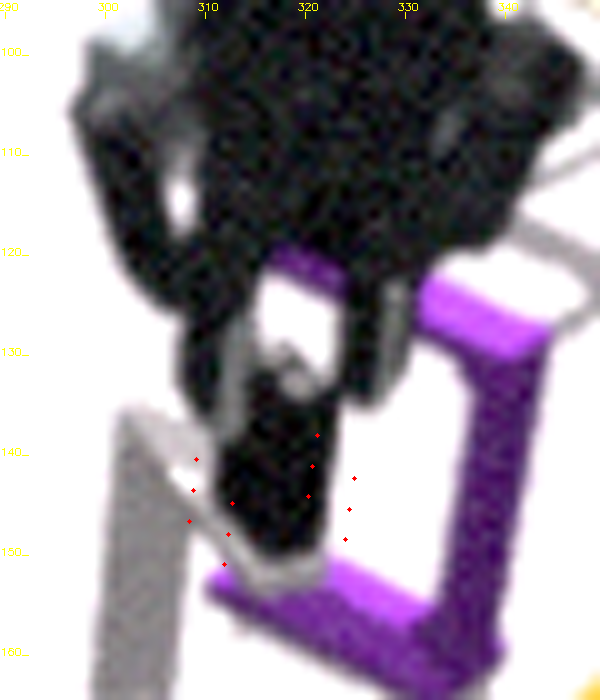

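Emit:
carry_out(plan=[[[0, 0.006, 0], [0, 0, 0], 0.036], [[0, 0.006, 0], [0, 0, 0], 0.036], [[0, 0.006, 0], [0, 0, 0], 0.036], [[0, 0, 0], [0, 0, 0], 0.036]])

```text
time_s: 6.8
position: [0.4603, 0.2717, 0.1104]
tool_rot: [[0.247, -0.001, -0.969], [0.969, -0.0, 0.247], [-0.001, -1.0, 0.001]]
ft_force: [0.3, -0.8, 0.6]
grip_width: 0.0363
```

```bash

python3 -c "
from look import *
look('g5A.png',us=(.02,.03,.04))"
```

```text
[0.4605 0.2718 0.1108] 0.036065344068491635 [ 0.3855  0.0809 -0.5176]
```

View pics/g5A.png

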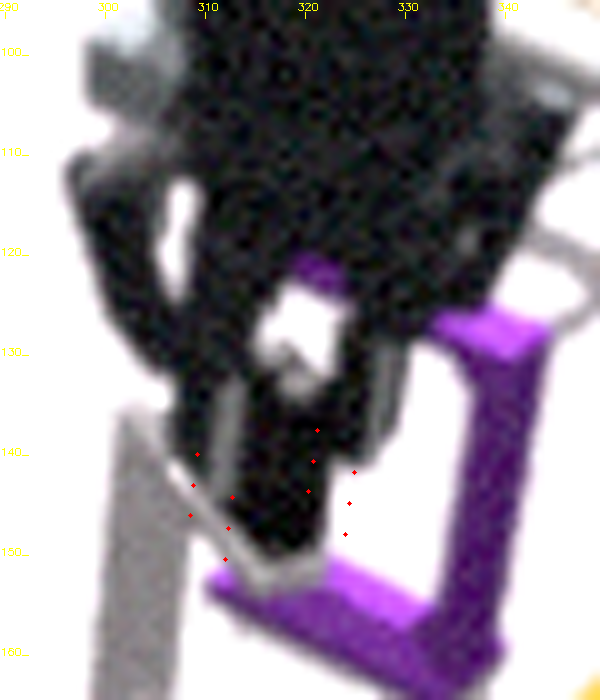

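Emit:
carry_out(plan=[[[0, 0.005, 0], [0, 0, 0], 0.036], [[0, 0, 0], [0, 0, 0], 0.03], [[0, 0, 0], [0, 0, 0], 0.022], [[0, 0, 0], [0, 0, 0], 0.01], [[0, 0, 0], [0, 0, 0], 0.005], [[0, 0, 0], [0, 0, 0], 0.005]], force=80)

```text
time_s: 7.6
position: [0.4609, 0.2717, 0.1063]
tool_rot: [[0.247, 0.001, -0.969], [0.969, -0.0, 0.247], [0.0, -1.0, -0.001]]
ft_force: [0.7, -1.4, 2.4]
grip_width: 0.019
```

```bash

python3 -c "
from look import *
look('g6A.png',us=(.02,.03,.04),box=(105,195,285,345),s=6.5 and 6)"
```

```text
[0.4609 0.2717 0.1063] 0.01904173988396923 [ 1.4804 -2.6465  3.4591]
```

View pics/g6A.png

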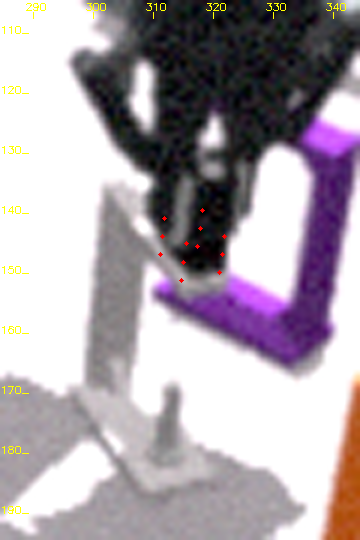

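Emit:
carry_out(plan=[[[0, -0.005, 0], [0, 0, 0], 0.005], [[0, -0.01, 0], [0, 0, 0], 0.005], [[0, -0.015, 0], [0, 0, 0], 0.005], [[0, 0, 0], [0, 0, 0], 0.005], [[0, 0, 0], [0, 0, 0], 0.005]])

```text
time_s: 8.28
position: [0.4603, 0.2718, 0.1356]
tool_rot: [[0.247, -0.001, -0.969], [0.969, -0.0, 0.247], [-0.0, -1.0, 0.001]]
ft_force: [-0.4, 0.3, -3.5]
grip_width: 0.0191
```

```bash

python3 -c "
from look import *
look('g7A.png',us=(.02,.03,.04),box=(105,195,285,345),s=6)
for i in range(3): s=env.observe();print(s['ft_force'],s['wrist_torque'])
"
```

```text
[0.4602 0.2718 0.1355] 0.019365445950214905 [-0.5138  0.3958 -3.6002]
[-0.5138  0.3958 -3.6002] [-0.0398 -0.1005  0.0202]
[-0.5138  0.3958 -3.6002] [-0.0398 -0.1005  0.0202]
[-0.5138  0.3958 -3.6002] [-0.0398 -0.1005  0.0202]
```

View pics/g7A.png

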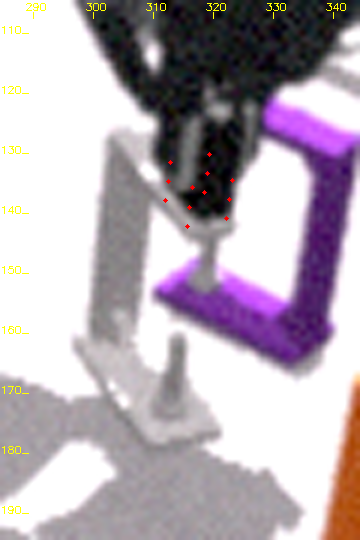

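```bash

python3 -c "
from plan import *
a=go([.485,.2,.1355],90,n=3); go([.465,-.0545,.1355],101.2,n=7,start=a)
"
```

```text
[[[-0.0211, -0.0, -0.0139], [0, -4.77, 0]], [[-0.0222, -0.0, -0.0121], [0, -4.77, 0]], [[-0.0232, -0.0, -0.0102], [0, -4.77, 0]]]
end head 90.00000000000001 n 3
[[[-0.0364, -0.0, 0.0029], [0, -1.6, 0]], [[-0.0363, -0.0, 0.0039], [0, -1.6, 0]], [[-0.0361, -0.0, 0.0049], [0, -1.6, 0]], [[-0.036, -0.0, 0.0059], [0, -1.6, 0]], [[-0.0358, -0.0, 0.0069], [0, -1.6, 0]], [[-0.0356, -0.0, 0.0079], [0, -1.6, 0]], [[-0.0354, -0.0, 0.0089], [0, -1.6, 0]]]
end head 101.20000000000003 n 7
```

Emit:
carry_out(plan=[[[-0.0211, 0, -0.0139], [0, -4.77, 0], 0.005], [[-0.0222, 0, -0.0121], [0, -4.77, 0], 0.005], [[-0.0232, 0, -0.0102], [0, -4.77, 0], 0.005], [[-0.0364, 0, 0.0029], [0, -1.6, 0], 0.005], [[-0.0363, 0, 0.0039], [0, -1.6, 0], 0.005], [[-0.0361, 0, 0.0049], [0, -1.6, 0], 0.005], [[-0.036, 0, 0.0059], [0, -1.6, 0], 0.005], [[-0.0358, 0, 0.0069], [0, -1.6, 0], 0.005]])

```text
time_s: 9.32
position: [0.4706, 0.0172, 0.1356]
tool_rot: [[-0.14, -0.001, -0.99], [0.99, 0.0, -0.14], [0.0, -1.0, 0.001]]
ft_force: [0.8, 0.4, -3.3]
grip_width: 0.0186
```

Emit:
carry_out(plan=[[[-0.0356, 0, 0.0079], [0, -1.6, 0], 0.005], [[-0.0354, 0, 0.0089], [0, -1.6, 0], 0.005], [[0, 0.006, 0], [0, 0, 0], 0.005], [[0, 0, 0], [0, 0, 0], 0.005], [[0, 0, 0], [0, 0, 0], 0.005]])

```text
time_s: 9.95
position: [0.4652, -0.0537, 0.1299]
tool_rot: [[-0.195, -0.0, -0.981], [0.981, 0.0, -0.195], [0.0, -1.0, 0.0]]
ft_force: [-0.3, 0.1, -3.9]
grip_width: 0.0192
```

```bash

python3 - <<'E'
from plan import *
from crop import *
import pickle
s=env.observe();print(s["position"],s["tool_rot"],s["ft_force"],s["q"])
a=env.get_image("scene");b=env.get_image("top");pickle.dump((a,b,s),open("p1.pkl","wb"))
crop(a,130,290,190,310,"h1A.png",5)
crop(b,130,260,230,330,"h1B.png",6)
E
```

```text
[ 0.4652 -0.0537  0.1299] [[-0.1954 -0.0003 -0.9807]
 [ 0.9807  0.0003 -0.1954]
 [ 0.0004 -1.      0.0003]] [-0.3381  0.1237 -3.9212] [ -21.1204   17.3915   93.0081    0.0121   69.626  -122.3917]
```

View pics/h1A.png

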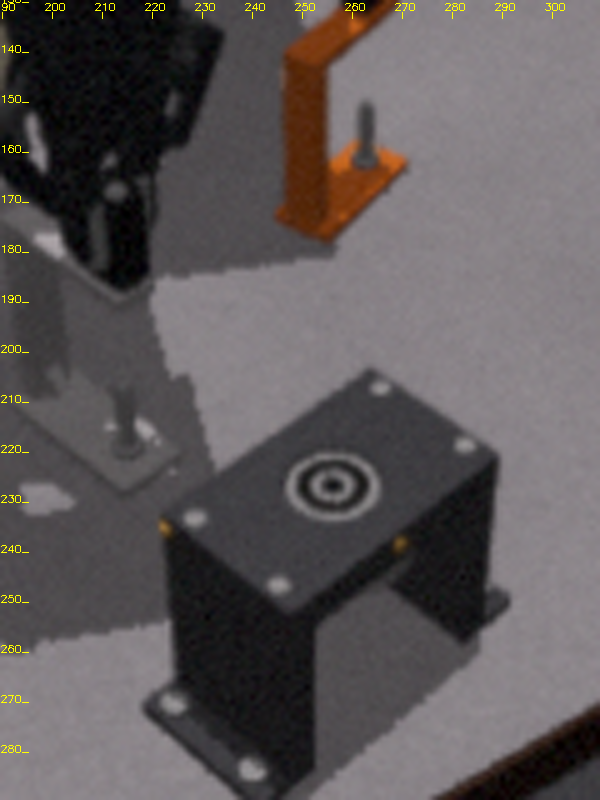

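View pics/h1B.png

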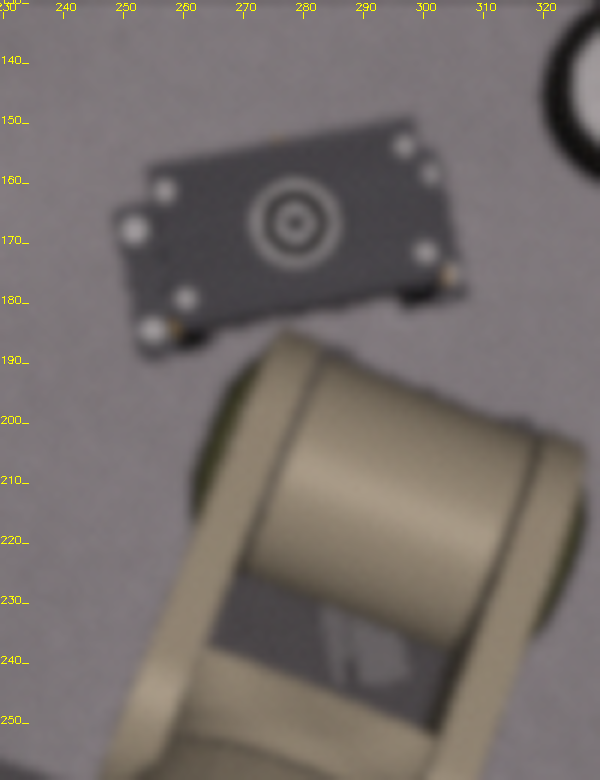

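```bash
cat > rel.py <<'E'
from fit import *
a,b,s=pickle.load(open("p1.pkl","rb"))
p=s["position"];h=p[2]-.1063;R=s["tool_rot"];yaw=np.arctan2(-R[0,0],R[1,0])
print("h",h,"yaw",np.degrees(yaw))
o=[((0,0,.055),(206.9,214.4)),((.02,-.02,.01),(226.7,214.5)),((.02,.02,.01),(219.5,225.3)),((.02,-.012,.128),(188.6,214.0))]
for m,u in o: print(m,u,proj(a,W([m],[p[0],p[1],yaw])+[0,0,h]), onz(a,*u,m[2]+h)-(W([m],[p[0],p[1],yaw])+[0,0,h])[0])
E
python3 rel.py|tail -5
python3 - <<'E'
from crop import *
import pickle
a,b,s=pickle.load(open("p1.pkl","rb"))
a["image"]=np.clip(a["image"].astype(float)*1.8,0,255).astype(np.uint8)
crop(a,160,235,190,240,"h2A.png",10)
E
```

```text
h 0.023628944042796612 yaw 11.267039343168777
(0, 0, 0.055) (206.9, 214.4) [[206.874  213.9466]] [0.0007 0.0009 0.    ]
(0.02, -0.02, 0.01) (226.7, 214.5) [[227.8601 214.1932]] [-0.0031  0.0026 -0.    ]
(0.02, 0.02, 0.01) (219.5, 225.3) [[219.7761 226.2529]] [-0.0022 -0.0015 -0.    ]
(0.02, -0.012, 0.128) (188.6, 214.0) [[190.5863 213.4621]] [-0.0054  0.0044 -0.    ]
```

View pics/h2A.png

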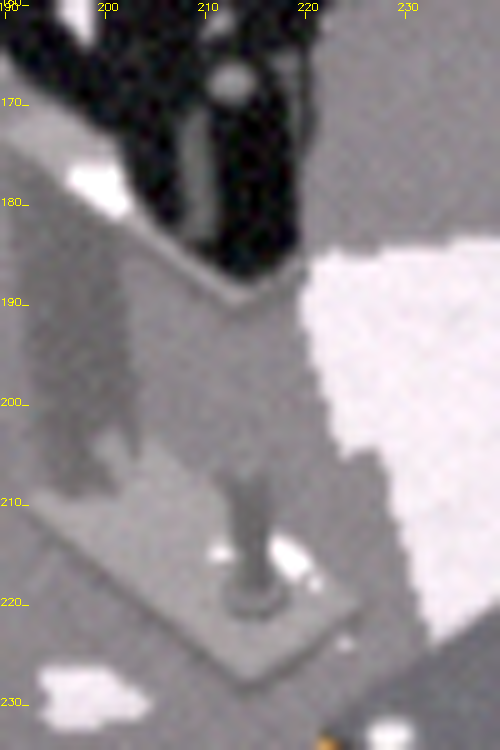

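Emit:
carry_out(plan=[[[-0.001, 0, -0.03], [0, 0, 0], 0.005], [[0, 0, -0.035], [0, 0, 0], 0.005], [[0, 0, -0.035], [0, 0, 0], 0.005], [[0, 0, -0.0395], [0, 0, 0], 0.005], [[0, 0, 0], [0, 0, 0], 0.005], [[0, 0, 0], [0, 0, 0], 0.005]])

```text
time_s: 10.8
position: [0.6018, -0.0279, 0.1297]
tool_rot: [[-0.195, -0.001, -0.981], [0.981, 0.0, -0.195], [0.0, -1.0, 0.001]]
ft_force: [-0.3, -0.6, -3.6]
grip_width: 0.019
```

```bash
cat > st.py <<'E'
from plan import *
C=np.array([.609,-.0263]);t=np.radians(11.2);ex=np.array([np.cos(t),np.sin(t)]);ey=np.array([-ex[1],ex[0]])
def st():
    s=env.observe();d=s["position"][:2]-C;f=s["ft_force"]
    print("t",s["time_s"],"stand xy mm",1e3*d@ex,1e3*d@ey,"h mm",1e3*(s["position"][2]-.1063),"F",f[:2]@ex,f[:2]@ey,f[2],"T",s["wrist_torque"],"head",np.degrees(np.arctan2(s["tool_rot"][1,0],s["tool_rot"][0,0])))
if __name__=="__main__": st()
E
python3 st.py; python3 - <<'E'
from crop import *
a=env.get_image("scene");crop(a,140,290,200,310,"h3A.png",5)
E
```

```text
t 10.8 stand xy mm -7.390701657515926 -0.12279066020444063 h mm 23.405184804214162 F -0.44045315599987256 -0.4969488195006614 -3.628353900593664 T [ 0.0232 -0.0466 -0.0059] head 101.25590180840437
```

View pics/h3A.png

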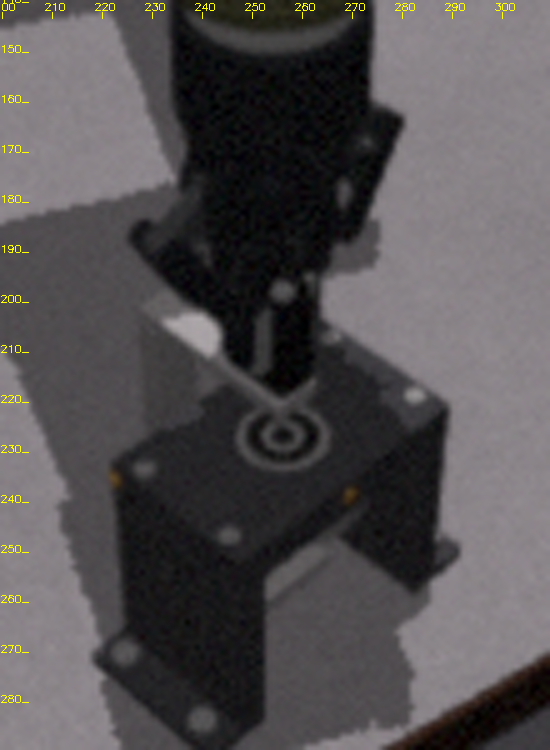

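Emit:
carry_out(plan=[[[0, -0.005, 0], [0, 0, 0], 0.005], [[0, -0.005, 0], [0, 0, 0], 0.005], [[0, 0, 0], [0, 0, 0], 0.005], [[0, -0.001, 0], [0, 0, 0], 0.005], [[0, 0, 0], [0, 0, 0], 0.005]])

```text
time_s: 11.48
position: [0.6023, -0.0284, 0.1411]
tool_rot: [[-0.194, 0.0, -0.981], [0.981, -0.0, -0.194], [-0.0, -1.0, -0.0]]
ft_force: [0.3, -0.1, -3.4]
grip_width: 0.0188
```

Emit:
carry_out(plan=[[[0, -0.0008, 0], [0, 0, 0], 0.005], [[0, 0, 0], [0, 0, 0], 0.005]])

```text
time_s: 11.72
position: [0.6021, -0.0283, 0.1413]
tool_rot: [[-0.194, -0.001, -0.981], [0.981, 0.0, -0.194], [0.0, -1.0, 0.001]]
ft_force: [0.9, -0.7, -6.9]
grip_width: 0.0191
```

Emit:
carry_out(plan=[[[0, -0.0008, 0], [0, 0, 0], 0.005], [[0, 0, 0], [0, 0, 0], 0.005]])

```text
time_s: 11.98
position: [0.602, -0.0283, 0.1416]
tool_rot: [[-0.194, -0.002, -0.981], [0.981, 0.0, -0.194], [0.001, -1.0, 0.002]]
ft_force: [2.5, -0.2, -16.2]
grip_width: 0.0193
```

Contact with solid disc is at TCP z ≈ 0.141, matching a sole height of 90 mm. I'll now feel round the ring.

Emit:
carry_out(plan=[[[0, 0.003, 0], [0, 0, 0], 0.005], [[0.0055, 0, -0.002], [0, 0, 0], 0.005], [[0, 0, 0], [0, 0, 0], 0.005], [[0, -0.0014, 0], [0, 0, 0], 0.005], [[0, -0.0013, 0], [0, 0, 0], 0.005], [[0, 0, 0], [0, 0, 0], 0.005]])

```text
time_s: 12.72
position: [0.603, -0.0225, 0.1415]
tool_rot: [[-0.194, -0.001, -0.981], [0.981, 0.0, -0.194], [0.001, -1.0, 0.001]]
ft_force: [1.8, 0.3, -12.5]
grip_width: 0.0189
```

Emit:
carry_out(plan=[[[0, 0.0027, 0], [0, 0, 0], 0.005], [[0.002, 0, -0.005], [0, 0, 0], 0.005], [[0, 0, 0], [0, 0, 0], 0.005], [[0, -0.0014, 0], [0, 0, 0], 0.005], [[0, -0.0013, 0], [0, 0, 0], 0.005], [[0, 0, 0], [0, 0, 0], 0.005]])

```text
time_s: 13.48
position: [0.6075, -0.0196, 0.1415]
tool_rot: [[-0.194, -0.001, -0.981], [0.981, 0.0, -0.194], [0.001, -1.0, 0.001]]
ft_force: [1.6, -0.8, -12.3]
grip_width: 0.0192
```

```bash
python3 st.py
```

```text
t 13.475 stand xy mm -0.19475413029903188 6.840485323725344 h mm 35.18945447327385 F 1.424798266895365 -1.070355839722049 -12.288921695066525 T [-0.108  -0.5217  0.0317] head 101.20541620004668
```

Emit:
carry_out(plan=[[[0, 0.0027, 0], [0, 0, 0], 0.005], [[-0.0018, 0, -0.0052], [0, 0, 0], 0.005], [[0, 0, 0], [0, 0, 0], 0.005], [[0, -0.0014, 0], [0, 0, 0], 0.005], [[0, -0.0013, 0], [0, 0, 0], 0.005], [[0, 0, 0], [0, 0, 0], 0.005]])

```text
time_s: 14.22
position: [0.6129, -0.0204, 0.1416]
tool_rot: [[-0.194, -0.001, -0.981], [0.981, 0.0, -0.194], [0.0, -1.0, 0.001]]
ft_force: [0.7, -0.1, -11.0]
grip_width: 0.0191
```

Emit:
carry_out(plan=[[[0, 0.0027, 0], [0, 0, 0], 0.005], [[-0.005, 0, -0.002], [0, 0, 0], 0.005], [[0, 0, 0], [0, 0, 0], 0.005], [[0, -0.0014, 0], [0, 0, 0], 0.005], [[0, -0.0013, 0], [0, 0, 0], 0.005], [[0, 0, 0], [0, 0, 0], 0.005]])

```text
time_s: 14.98
position: [0.6162, -0.0249, 0.1426]
tool_rot: [[-0.195, 0.0, -0.981], [0.981, -0.0, -0.195], [-0.0, -1.0, -0.0]]
ft_force: [0.1, -1.3, -3.6]
grip_width: 0.019
```

```bash
python3 st.py
```

```text
t 14.975 stand xy mm 7.303536173893686 0.01978166903251055 h mm 36.25564489364419 F -0.19995250028441106 -1.3049936477122535 -3.5937995748258107 T [-0.0065 -0.0436 -0.0183] head 101.21713785409932
```

Emit:
carry_out(plan=[[[0, -0.001, 0], [0, 0, 0], 0.005], [[0, -0.001, 0], [0, 0, 0], 0.005], [[0, 0, 0], [0, 0, 0], 0.005]])

```text
time_s: 15.35
position: [0.6162, -0.0249, 0.1444]
tool_rot: [[-0.194, 0.0, -0.981], [0.981, -0.0, -0.194], [-0.0, -1.0, -0.0]]
ft_force: [0.4, -0.2, -3.1]
grip_width: 0.019
```

```bash
python3 st.py
```

```text
t 15.35 stand xy mm 7.285119262505816 -0.02190946003310823 h mm 38.105810387591696 F 0.3145541951842876 -0.3009008945166117 -3.1473249654061446 T [-0.0045 -0.1015 -0.0288] head 101.21276629124245
```

Emit:
carry_out(plan=[[[0, -0.0008, 0], [0, 0, 0], 0.005], [[0, -0.0007, 0], [0, 0, 0], 0.005], [[0, 0, 0], [0, 0, 0], 0.005]])

```text
time_s: 15.72
position: [0.6161, -0.0249, 0.1459]
tool_rot: [[-0.194, 0.0, -0.981], [0.981, -0.0, -0.194], [-0.0, -1.0, -0.0]]
ft_force: [0.2, 0.6, -2.9]
grip_width: 0.0188
```

```bash
python3 st.py
```

```text
t 15.725 stand xy mm 7.278647652289021 -0.005680049124268338 h mm 39.61558324694034 F 0.3034843202831446 0.5828854715628361 -2.8711007609090835 T [-0.0123 -0.1173  0.0077] head 101.21309924813983
```

Emit:
carry_out(plan=[[[0, -0.0015, 0], [0, 0, 0], 0.005], [[0, -0.0015, 0], [0, 0, 0], 0.005], [[0, -0.001, 0], [0, 0, 0], 0.005], [[0, 0, 0], [0, 0, 0], 0.005]])

```text
time_s: 16.23
position: [0.6161, -0.0249, 0.1499]
tool_rot: [[-0.194, 0.0, -0.981], [0.981, -0.0, -0.194], [-0.0, -1.0, -0.0]]
ft_force: [-0.5, 0.4, -3.5]
grip_width: 0.0192
```

```bash
python3 st.py
```

```text
t 16.225 stand xy mm 7.26428676178761 -0.01967264091957399 h mm 43.61585284184755 F -0.3708778617049101 0.44505620531421386 -3.491558167328649 T [ 0.0096 -0.1199  0.0078] head 101.2140033689349
```

Emit:
carry_out(plan=[[[0, -0.001, 0], [0, 0, 0], 0.005], [[0, -0.001, 0], [0, 0, 0], 0.005], [[0, 0, 0], [0, 0, 0], 0.005]])

```text
time_s: 16.6
position: [0.616, -0.0249, 0.1514]
tool_rot: [[-0.194, -0.001, -0.981], [0.981, 0.0, -0.194], [0.0, -1.0, 0.001]]
ft_force: [0.1, -0.1, -7.5]
grip_width: 0.0189
```

```bash
python3 st.py
```

```text
t 16.6 stand xy mm 7.125601910801662 0.03282318942808993 h mm 45.116051794316796 F 0.06923717259778676 -0.07608447434260987 -7.496116085039163 T [-0.0343 -0.2435 -0.0249] head 101.21048251565097
```

Emit:
carry_out(plan=[[[0, -0.001, 0], [0, 0, 0], 0.005], [[0, -0.001, 0], [0, 0, 0], 0.005], [[0, 0, 0], [0, 0, 0], 0.005]], force=110)

```text
time_s: 16.98
position: [0.6161, -0.0246, 0.1535]
tool_rot: [[-0.194, -0.0, -0.981], [0.981, 0.001, -0.194], [0.001, -1.0, 0.0]]
ft_force: [1.1, 1.4, -13.8]
grip_width: 0.0187
```

Emit:
carry_out(plan=[[[0, -0.001, 0], [0, 0, 0], 0.005], [[0, -0.001, 0], [0, 0, 0], 0.005], [[0, 0, 0], [0, 0, 0], 0.005]])

```text
time_s: 17.35
position: [0.6161, -0.0248, 0.156]
tool_rot: [[-0.194, 0.0, -0.981], [0.981, 0.0, -0.194], [0.0, -1.0, -0.0]]
ft_force: [2.0, 1.3, -12.2]
grip_width: 0.0185
```

```bash
python3 st.py
```

```text
t 17.35 stand xy mm 7.277309687067087 0.09667644995860658 h mm 49.69137236228091 F 2.230467372977689 0.8333379097018028 -12.1877967483101 T [ 0.3678 -0.6317  0.0267] head 101.21521211472722
```

Emit:
carry_out(plan=[[[0, -0.0015, 0], [0, 0, 0], 0.005], [[0, -0.0015, 0], [0, 0, 0], 0.005], [[0, -0.0015, 0], [0, 0, 0], 0.005], [[0, 0, 0], [0, 0, 0], 0.005]])

```text
time_s: 17.85
position: [0.6161, -0.0249, 0.1609]
tool_rot: [[-0.195, 0.0, -0.981], [0.981, -0.0, -0.195], [-0.0, -1.0, -0.0]]
ft_force: [0.7, 1.0, -11.6]
grip_width: 0.0187
```

```bash
python3 st.py;python3 - <<'E'
from crop import *
a=env.get_image("scene");a["image"]=np.clip(a["image"].astype(float)*1.8,0,255).astype(np.uint8);crop(a,170,260,215,305,"h4A.png",7)
E
```

```text
t 17.85 stand xy mm 7.247906101408348 0.014719337684223621 h mm 54.6436167164761 F 0.8345950943195909 0.8452688528202895 -11.554847782534171 T [ 0.2779 -0.322  -0.0005] head 101.21635557397033
```

View pics/h4A.png

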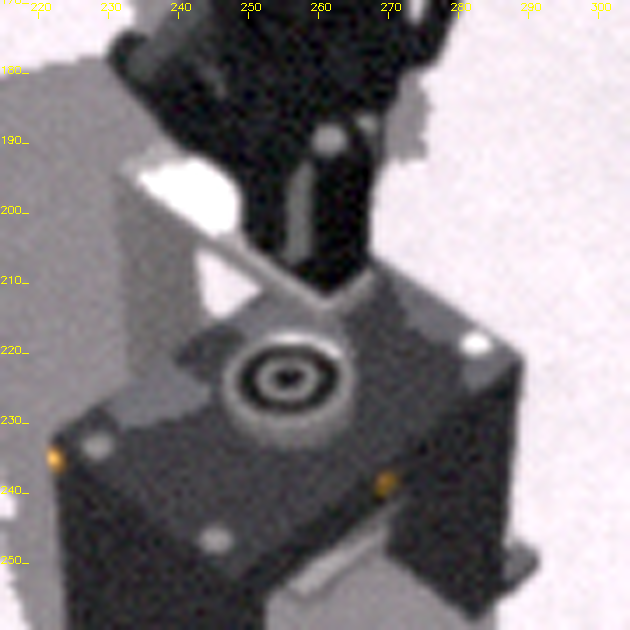

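The bearing is rising: its ring at (225,256) stands proud of the plate. I'll keep pushing to over 15 mm.

Emit:
carry_out(plan=[[[0, -0.0015, 0], [0, 0, 0], 0.005], [[0, -0.0015, 0], [0, 0, 0], 0.005], [[0, -0.0015, 0], [0, 0, 0], 0.005], [[0, -0.001, 0], [0, 0, 0], 0.005], [[0, 0, 0], [0, 0, 0], 0.005]])

```text
time_s: 18.52
position: [0.6164, -0.0251, 0.1667]
tool_rot: [[-0.194, 0.002, -0.981], [0.981, -0.001, -0.194], [-0.001, -1.0, -0.002]]
ft_force: [0.3, -0.0, -2.9]
grip_width: 0.0187
```

```bash
python3 st.py
```

```text
t 18.525 stand xy mm 7.516380640338483 -0.2349016222390219 h mm 60.396598312268374 F 0.3132146471240991 -0.07697419230145622 -2.919466995273876 T [ 0.0078 -0.1056 -0.004 ] head 101.2094485614698
```

Emit:
carry_out(plan=[[[0, -0.0015, 0], [0, 0, 0], 0.005], [[0, 0, 0], [0, 0, 0], 0.005]])

```text
time_s: 18.77
position: [0.6163, -0.025, 0.1676]
tool_rot: [[-0.194, 0.001, -0.981], [0.981, -0.0, -0.194], [-0.0, -1.0, -0.001]]
ft_force: [1.0, 0.1, -4.3]
grip_width: 0.0189
```

```bash
python3 st.py;python3 - <<'E'
from crop import *
a=env.get_image("scene");a["image"]=np.clip(a["image"].astype(float)*1.8,0,255).astype(np.uint8);crop(a,170,260,215,305,"h5A.png",7)
E
```

```text
t 18.775 stand xy mm 7.375064398402483 -0.15895360090349087 h mm 61.31230567838825 F 1.00785338816584 -0.1408802540266207 -4.34405119625022 T [-0.0181 -0.239   0.0087] head 101.20913693174231
```

View pics/h5A.png

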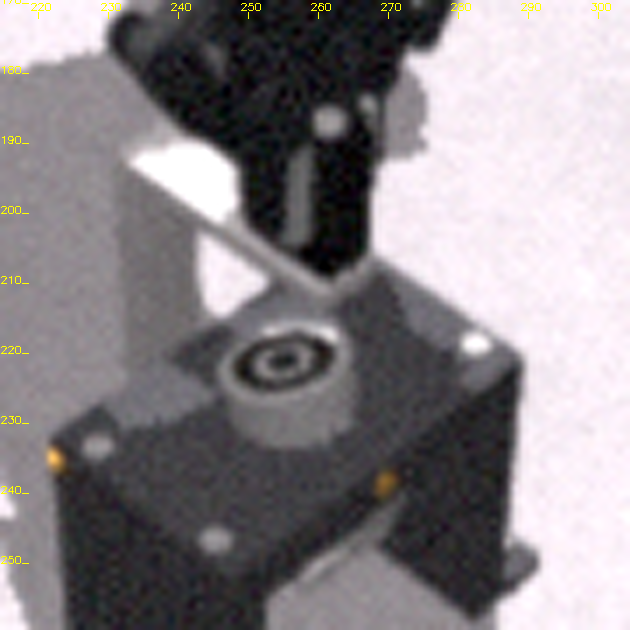

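The bearing is free and about 14 mm proud, tilting slightly on the pin. Next I'll lower the tool.

Emit:
carry_out(plan=[[[0, 0.004, 0], [0, 0, 0], 0.005], [[0, 0.005, 0], [0, 0, 0], 0.005], [[0, 0.005, 0], [0, 0, 0], 0.005], [[0, 0.005, 0], [0, 0, 0], 0.005], [[0, 0.006, 0], [0, 0, 0], 0.005], [[0, 0.007, 0], [0, 0, 0], 0.005], [[0, 0.0065, 0], [0, 0, 0], 0.005], [[0, 0, 0], [0, 0, 0], 0.005]])

```text
time_s: 19.82
position: [0.6158, -0.0248, 0.1282]
tool_rot: [[-0.194, -0.001, -0.981], [0.981, 0.0, -0.194], [0.001, -1.0, 0.001]]
ft_force: [0.2, -0.6, -4.1]
grip_width: 0.0186
```

```bash
python3 st.py;python3 - <<'E'
from crop import *
a=env.get_image("scene");a["image"]=np.clip(a["image"].astype(float)*1.8,0,255).astype(np.uint8);crop(a,170,260,215,305,"h6A.png",7)
E
```

```text
t 19.825 stand xy mm 6.964837519530929 0.11830384739701927 h mm 21.852892384318785 F 0.12382303493997396 -0.5914580674215418 -4.121163805236562 T [ 0.0507 -0.0044  0.0346] head 101.2119476317866
```

View pics/h6A.png

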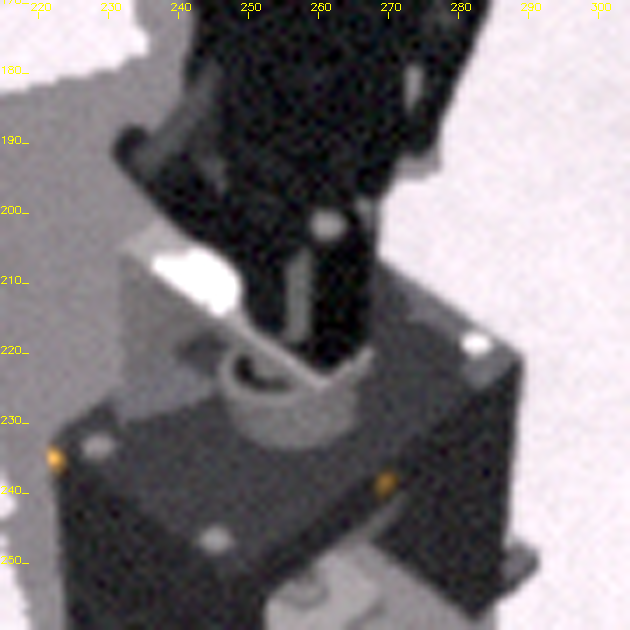

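Emit:
carry_out(plan=[[[0, -0.005, 0], [0, 0, 0], 0.005], [[0, 0, 0.02], [0, 0, 0], 0.005], [[0, 0, 0.03], [0, 0, 0], 0.005], [[0, 0, 0.035], [0, 0, 0], 0.005], [[0, 0, 0.035], [0, 0, 0], 0.005], [[0, 0, 0.03], [0, 0, 0], 0.005], [[0, 0, 0], [0, 0, 0], 0.005]])

```text
time_s: 20.75
position: [0.4679, -0.0542, 0.1348]
tool_rot: [[-0.193, 0.001, -0.981], [0.981, -0.0, -0.193], [-0.001, -1.0, -0.001]]
ft_force: [0.2, -0.7, -4.0]
grip_width: 0.0185
```

```bash
python3 st.py;python3 - <<'E'
from crop import *
a=env.get_image("scene");a["image"]=np.clip(a["image"].astype(float)*1.8,0,255).astype(np.uint8);crop(a,170,260,190,305,"h7A.png",6)
E
```

```text
t 20.75 stand xy mm -143.80599751182635 -0.01199290358347227 h mm 28.504319550720414 F 0.03097413864036594 -0.7125769774817662 -3.97347904988122 T [ 0.0209 -0.1766 -0.0534] head 101.15622422177623
```

View pics/h7A.png

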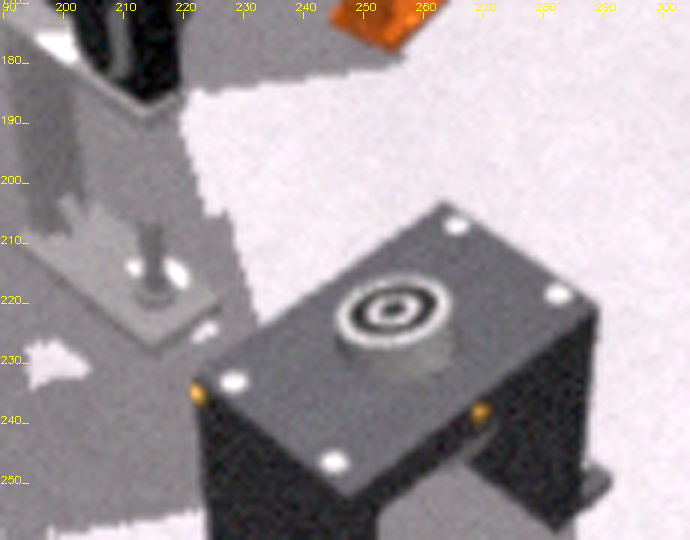

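```bash

python3 -c "
from plan import *
a=go([.455,.12,.1345],101.2,n=4); go([.455,.12,.111],101.2,n=3,start=a)
"
```

```text
[[[0.0434, 0.0001, -0.005], [0, -0.01, 0]], [[0.0434, 0.0001, -0.005], [0, -0.01, 0]], [[0.0434, 0.0001, -0.005], [0, -0.01, 0]], [[0.0434, 0.0001, -0.005], [0, -0.01, 0]]]
end head 101.20000000000003 n 4
[[[0.0, 0.0078, 0.0], [0, 0.0, 0]], [[0.0, 0.0078, 0.0], [0, 0.0, 0]], [[0.0, 0.0078, 0.0], [0, 0.0, 0]]]
end head 101.19999999999999 n 3
```

Emit:
carry_out(plan=[[[0.0434, 0, -0.005], [0, 0, 0], 0.005], [[0.0434, 0, -0.005], [0, 0, 0], 0.005], [[0.0434, 0, -0.005], [0, 0, 0], 0.005], [[0.0434, 0, -0.005], [0, 0, 0], 0.005], [[0, 0.008, 0], [0, 0, 0], 0.005], [[0, 0.008, 0], [0, 0, 0], 0.005], [[0, 0.008, 0], [0, 0, 0], 0.005], [[0, 0, 0], [0, 0, 0], 0.005]])

```text
time_s: 21.8
position: [0.4547, 0.1194, 0.1092]
tool_rot: [[-0.193, -0.001, -0.981], [0.981, -0.0, -0.193], [0.0, -1.0, 0.001]]
ft_force: [-0.0, -0.6, -3.6]
grip_width: 0.0185
```

Emit:
carry_out(plan=[[[0, 0.002, 0], [0, 0, 0], 0.005], [[0, 0.0015, 0], [0, 0, 0], 0.005], [[0, 0, 0], [0, 0, 0], 0.005]])

```text
time_s: 22.18
position: [0.4552, 0.12, 0.1067]
tool_rot: [[-0.194, 0.001, -0.981], [0.981, -0.0, -0.194], [-0.0, -1.0, -0.001]]
ft_force: [0.1, -0.6, -0.2]
grip_width: 0.0185
```

Contact with the bench (weight is off the wrist). I'll open slowly and rise.

Emit:
carry_out(plan=[[[0, 0, 0], [0, 0, 0], 0.025], [[0, 0, 0], [0, 0, 0], 0.035], [[0, 0, 0], [0, 0, 0], 0.045], [[0, -0.01, 0], [0, 0, 0], 0.05], [[0, -0.03, 0], [0, 0, 0], 0.06], [[0, -0.05, 0], [0, 0, 0], 0.06], [[0, -0.05, 0], [0, 0, 0], 0.06], [[0, 0, 0], [0, 0, 0], 0.06]])

```text
time_s: 23.18
position: [0.4562, 0.1202, 0.2503]
tool_rot: [[-0.195, 0.008, -0.981], [0.981, 0.0, -0.195], [-0.002, -1.0, -0.008]]
ft_force: [-0.2, 0.9, -0.5]
grip_width: 0.0602
```

```bash
python3 st.py;python3 - <<'E'
from crop import *
import pickle
np.set_printoptions(precision=4,suppress=True)
a=env.get_image("scene");b=env.get_image("top");pickle.dump((a,b),open("p2.pkl","wb"))
crop(a,130,260,200,310,"k1A.png",6);crop(b,140,200,240,320,"k1B.png",8)
E
```

```text
t 23.175 stand xy mm -121.4427965510454 173.37654785399613 h mm 144.02989474942024 F 0.020379195215680407 0.8788915436003568 -0.48041480072632836 T [-0.0287  0.0099  0.0079] head 101.22109152631744
```

View pics/k1A.png

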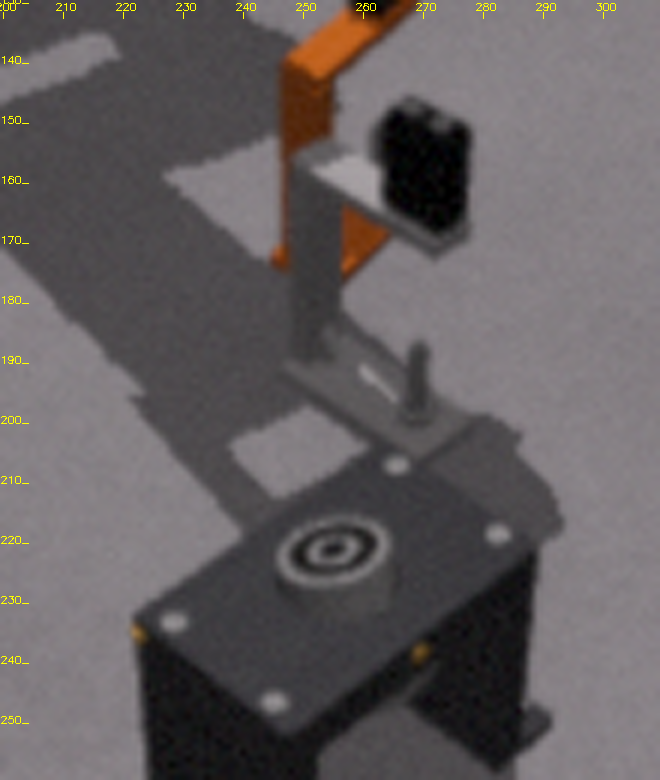

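View pics/k1B.png

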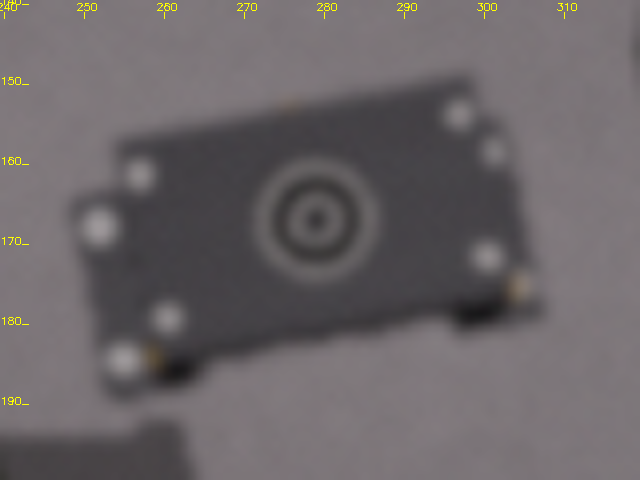

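```bash
python3 - <<'E'
from plan import *
a=__import__("pickle").load(open("p2.pkl","rb"));a,b=a
print(tri(ray(a,221.2,255.0),ray(b,166.75,279)))
from look import *
look("k2A.png",us=(0,.02,.04),box=(60,160,230,310),s=7)
E
```

```text
(array([ 0.6066, -0.0268,  0.134 ]), np.float64(0.0008019340196071019))
[0.4543 0.1201 0.2456] 0.06004501116209955 [-0.9599 -0.7635  0.1513]
```

View pics/k2A.png

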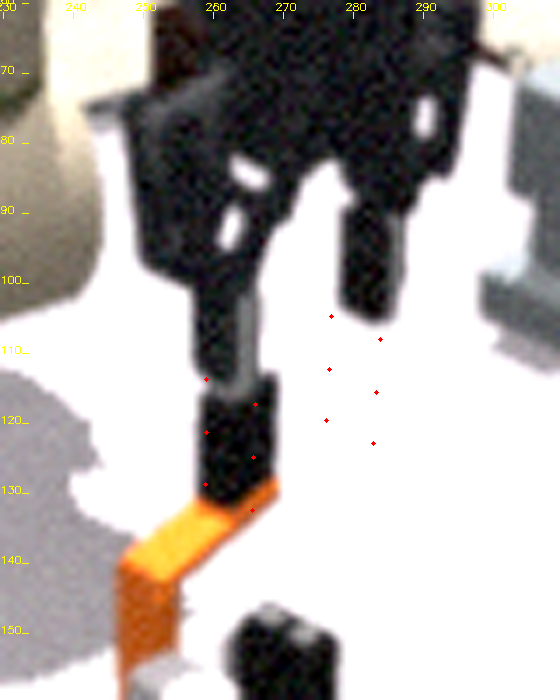

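```bash

python3 -c "
from plan import *
a=go([.607,-.0267,.20],101.2,n=5); go([.607,-.0267,.105],101.2,n=4,start=a)
"
```

```text
[[[-0.0347, 0.0091, -0.0243], [0, 0.0, 0]], [[-0.0347, 0.0091, -0.0243], [0, 0.0, 0]], [[-0.0347, 0.0091, -0.0243], [0, 0.0, 0]], [[-0.0347, 0.0091, -0.0243], [0, 0.0, 0]], [[-0.0347, 0.0091, -0.0243], [0, 0.0, 0]]]
end head 101.2 n 5
[[[0.0, 0.0238, 0.0], [0, -0.0, 0]], [[0.0, 0.0238, 0.0], [0, -0.0, 0]], [[0.0, 0.0238, 0.0], [0, -0.0, 0]], [[0.0, 0.0238, 0.0], [0, -0.0, 0]]]
end head 101.2 n 4
```

Emit:
carry_out(plan=[[[-0.0347, 0.009, -0.0243], [0, 0, 0], 0.055], [[-0.0347, 0.009, -0.0243], [0, 0, 0], 0.055], [[-0.0347, 0.009, -0.0243], [0, 0, 0], 0.055], [[-0.0347, 0.009, -0.0243], [0, 0, 0], 0.055], [[-0.0347, 0.009, -0.0243], [0, 0, 0], 0.055], [[0, 0.04, 0], [0, 0, 0], 0.055], [[0, 0.04, 0], [0, 0, 0], 0.055], [[0, 0, 0], [0, 0, 0], 0.055]], force=40)

```text
time_s: 24.32
position: [0.6056, -0.0261, 0.1176]
tool_rot: [[-0.194, -0.008, -0.981], [0.981, 0.002, -0.194], [0.004, -1.0, 0.008]]
ft_force: [-0.1, -0.4, 0.1]
grip_width: 0.0547
```

```bash

python3 -c "
from look import *
import st; st.st()
look('k3A.png',us=(0.03,.04),box=(170,250,215,305),s=8)
"
```

```text
t 24.325 stand xy mm -3.290983753373565 0.8775472651020724 h mm 11.292245968527848 F -0.13358593336066166 -0.37328045468415877 0.14141238732461775 T [-0.0019 -0.0174 -0.0143] head 101.19820579652595
[ 0.607  -0.0263  0.1203] 0.05522178395908899 [ 0.1663 -0.7643  1.3625]
```

View pics/k3A.png

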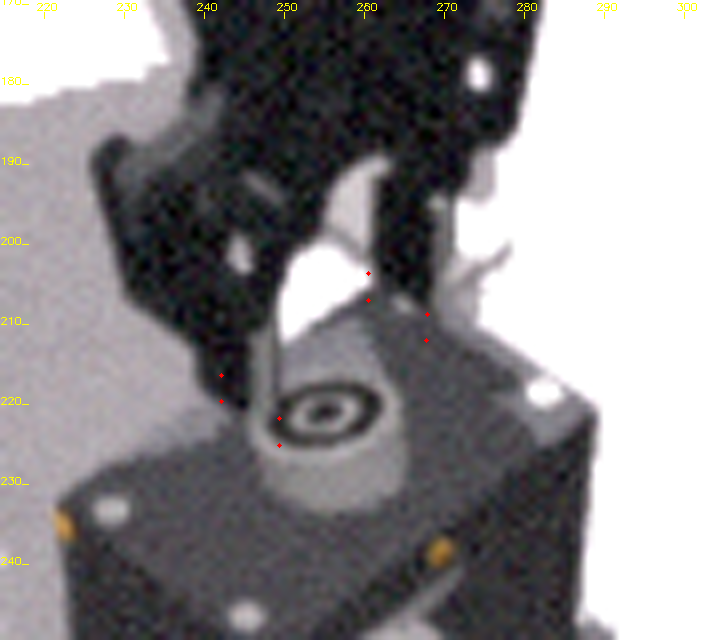

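Emit:
carry_out(plan=[[[0, 0.01, 0], [0, 0, 0], 0.055], [[0, 0.01, 0], [0, 0, 0], 0.055], [[0, 0.008, 0], [0, 0, 0], 0.052], [[0, 0.003, 0], [0, 0, 0], 0.05], [[0, 0, 0], [0, 0, 0], 0.05], [[0, 0, 0], [0, 0, 0], 0.05]])

```text
time_s: 25.12
position: [0.6079, -0.0265, 0.0906]
tool_rot: [[-0.195, 0.001, -0.981], [0.981, -0.0, -0.195], [-0.0, -1.0, -0.001]]
ft_force: [-0.0, 0.4, 1.2]
grip_width: 0.0502
```

```bash

python3 -c "
from look import *
import st; st.st()
look('k4A.png',us=(0.03,.04),box=(170,250,215,305),s=8)
"
```

```text
t 25.125 stand xy mm -1.0812657099679948 0.03446205587351245 h mm -15.66776183071883 F 0.02498947092276055 0.35982657498304893 1.216496339880757 T [-0.008  -0.0262  0.0406] head 101.21580428843238
[ 0.6079 -0.0265  0.0907] 0.05024106304774295 [ 0.0267  0.6574 -0.6856]
```

View pics/k4A.png

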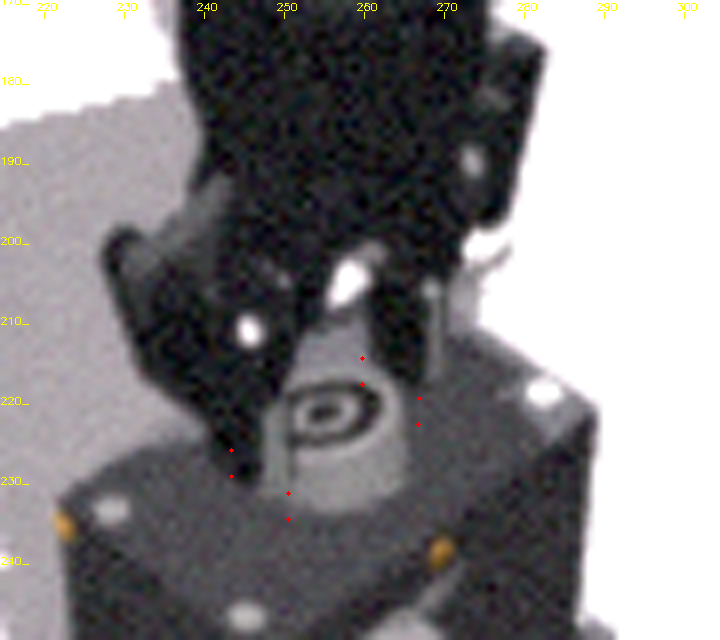

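Emit:
carry_out(plan=[[[0, 0.003, 0], [0, 0, 0], 0.05], [[0, 0.0025, 0], [0, 0, 0], 0.05], [[0, 0, 0], [0, 0, 0], 0.05]])

```text
time_s: 25.55
position: [0.6076, -0.0264, 0.0845]
tool_rot: [[-0.194, -0.001, -0.981], [0.981, 0.0, -0.194], [0.0, -1.0, 0.001]]
ft_force: [0.4, 1.0, -0.3]
grip_width: 0.0502
```

Emit:
carry_out(plan=[[[0, 0, 0], [0, 0, 0], 0.046], [[0, 0, 0], [0, 0, 0], 0.043], [[0, 0, 0], [0, 0, 0], 0.036], [[0, 0, 0], [0, 0, 0], 0.036], [[0, 0, 0], [0, 0, 0], 0.036]], force=40)

```text
time_s: 26.18
position: [0.6079, -0.0269, 0.085]
tool_rot: [[-0.194, 0.001, -0.981], [0.981, -0.001, -0.194], [-0.001, -1.0, -0.0]]
ft_force: [0.7, -4.5, 0.4]
grip_width: 0.0402
```

```bash

python3 -c "
from look import *
import st; st.st()
look('k5A.png',us=(0.03,.04),box=(170,250,215,305),s=8)
"
```

```text
t 26.175 stand xy mm -1.1624798921103299 -0.41549321393516414 h mm -21.3075578569734 F -0.16459438931897374 -4.5888537071506 0.44104541874732955 T [-0.8353 -0.0922 -0.0273] head 101.20041039394343
[ 0.6079 -0.0269  0.085 ] 0.03981183614456708 [ 1.1797 -4.98    0.2654]
```

View pics/k5A.png

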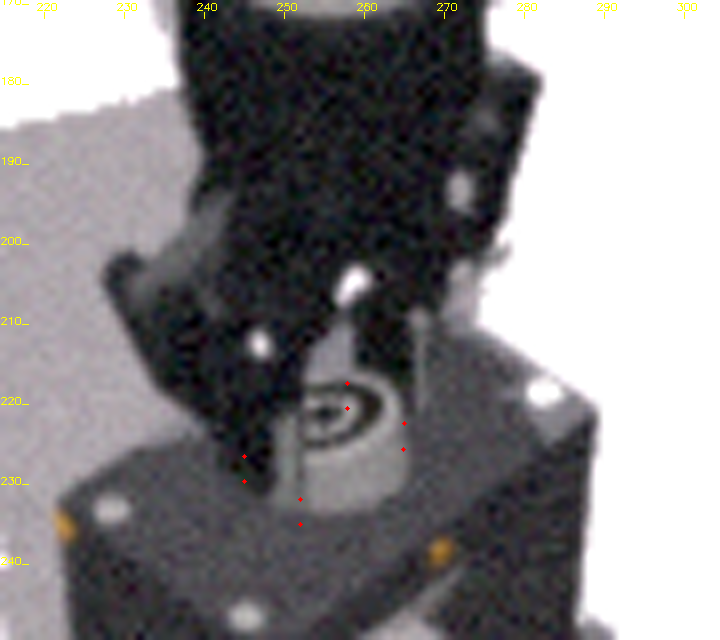

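Emit:
carry_out(plan=[[[0, 0, 0], [0, 0, 0], 0.034], [[0, -0.003, 0], [0, 0, 0], 0.034], [[0, -0.005, 0], [0, 0, 0], 0.034], [[0, -0.01, 0], [0, 0, 0], 0.034], [[0, -0.01, 0], [0, 0, 0], 0.034], [[0, 0, 0], [0, 0, 0], 0.034]], force=60)

```text
time_s: 26.98
position: [0.6082, -0.0263, 0.114]
tool_rot: [[-0.195, 0.002, -0.981], [0.981, -0.0, -0.195], [-0.001, -1.0, -0.002]]
ft_force: [0.2, -0.0, -0.8]
grip_width: 0.0392
```

```bash

python3 -c "
from look import *
import st; st.st()
look('k6A.png',us=(0.03,.04),box=(170,250,215,305),s=8)
"
```

```text
t 26.975 stand xy mm -0.7988388757910778 0.1989614869527229 h mm 7.705505516685266 F 0.21562366227938645 -0.09029966196881442 -0.7708990421668346 T [-0.0529  0.0196 -0.0123] head 101.22775438601442
[ 0.6078 -0.0263  0.1133] 0.03924863551353388 [ 0.329   1.3656 -1.8825]
```

View pics/k6A.png

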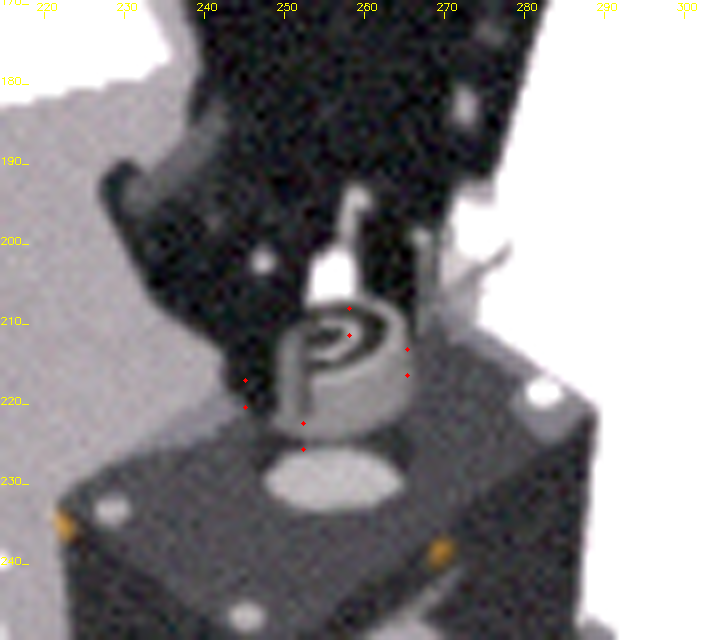

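```bash

python3 - <<'E'
from plan import *
import pickle
a,b=pickle.load(open("p0.pkl","rb"))
K=[onz(b,r,c,.03) for r,c in[(203.5,346.5),(209,389),(250,383.5),(245,341.5)]];print(np.array(K),np.mean(K,0))
K2=[onz(a,r,c,.03) for r,c in[(246.5,87),(230,140),(267,154.5),(287,94.5)]];print(np.array(K2),np.mean(K2,0))
s=go([.608,-.0263,.20],101.2,n=2);go([.442,-.298,.19],101.2,n=7,start=s)
E
```

```text
[[ 0.5113 -0.2336  0.03  ]
 [ 0.4955 -0.3638  0.03  ]
 [ 0.3718 -0.3463  0.03  ]
 [ 0.3867 -0.2184  0.03  ]] [ 0.4413 -0.2905  0.03  ]
[[ 0.3728 -0.3479  0.03  ]
 [ 0.3908 -0.2247  0.03  ]
 [ 0.5175 -0.2387  0.03  ]
 [ 0.4965 -0.3657  0.03  ]] [ 0.4444 -0.2942  0.03  ]
[[[-0.0, -0.0434, -0.0001], [0, 0.01, 0]], [[-0.0, -0.0434, -0.0001], [0, 0.01, 0]]]
end head 101.2 n 2
[[[-0.0335, 0.0014, 0.0308], [0, -0.0, 0]], [[-0.0335, 0.0014, 0.0308], [0, -0.0, 0]], [[-0.0335, 0.0014, 0.0308], [0, -0.0, 0]], [[-0.0335, 0.0014, 0.0308], [0, -0.0, 0]], [[-0.0335, 0.0014, 0.0308], [0, -0.0, 0]], [[-0.0335, 0.0014, 0.0308], [0, -0.0, 0]], [[-0.0335, 0.0014, 0.0308], [0, -0.0, 0]]]
end head 101.2 n 7
```

```bash

python3 - <<'E'
from plan import *
s=go([.608,-.0263,.20],101.2,n=2);go([.443,-.292,.19],83,n=8,start=s)
E
```

```text
[[[-0.0, -0.0434, -0.0001], [0, 0.01, 0]], [[-0.0, -0.0434, -0.0001], [0, 0.01, 0]]]
end head 101.2 n 2
[[[-0.0286, 0.0013, 0.0267], [0, 2.28, 0]], [[-0.0296, 0.0013, 0.0255], [0, 2.28, 0]], [[-0.0306, 0.0013, 0.0243], [0, 2.28, 0]], [[-0.0315, 0.0013, 0.0231], [0, 2.28, 0]], [[-0.0324, 0.0013, 0.0218], [0, 2.28, 0]], [[-0.0333, 0.0013, 0.0205], [0, 2.28, 0]], [[-0.0341, 0.0013, 0.0192], [0, 2.28, 0]], [[-0.0348, 0.0013, 0.0178], [0, 2.28, 0]]]
end head 83.00000000000001 n 8
```

Emit:
carry_out(plan=[[[0, -0.02, 0], [0, 0, 0], 0.034], [[0, -0.033, 0], [0, 0, 0], 0.034], [[0, -0.033, 0], [0, 0, 0], 0.034], [[0, 0, 0], [0, 0, 0], 0.034]])

```text
time_s: 27.52
position: [0.6086, -0.0265, 0.2008]
tool_rot: [[-0.195, 0.004, -0.981], [0.981, -0.001, -0.195], [-0.002, -1.0, -0.004]]
ft_force: [1.3, 0.2, -1.7]
grip_width: 0.0394
```

Emit:
carry_out(plan=[[[-0.0286, 0.001, 0.0267], [0, 2.28, 0], 0.034], [[-0.0296, 0.001, 0.0255], [0, 2.28, 0], 0.034], [[-0.0306, 0.001, 0.0243], [0, 2.28, 0], 0.034], [[-0.0315, 0.001, 0.0231], [0, 2.28, 0], 0.034], [[-0.0324, 0.001, 0.0218], [0, 2.28, 0], 0.034], [[-0.0333, 0.001, 0.0205], [0, 2.28, 0], 0.034], [[-0.0341, 0.001, 0.0192], [0, 2.28, 0], 0.034], [[-0.0348, 0.001, 0.0178], [0, 2.28, 0], 0.034]])

```text
time_s: 28.52
position: [0.4416, -0.2926, 0.1892]
tool_rot: [[0.124, -0.002, -0.992], [0.992, 0.002, 0.124], [0.002, -1.0, 0.002]]
ft_force: [0.8, 0.4, -1.1]
grip_width: 0.0396
```

Emit:
carry_out(plan=[[[0, 0.04, 0], [0, 0, 0], 0.034], [[0, 0.04, 0], [0, 0, 0], 0.034], [[0, 0.03, 0], [0, 0, 0], 0.034], [[0, 0.02, 0], [0, 0, 0], 0.034], [[0, 0, 0], [0, 0, 0], 0.034]])

```text
time_s: 29.15
position: [0.4416, -0.2909, 0.0586]
tool_rot: [[0.122, -0.004, -0.992], [0.992, 0.004, 0.122], [0.003, -1.0, 0.004]]
ft_force: [0.7, 0.7, -0.8]
grip_width: 0.0395
```

```bash

python3 -c "
from look import *
import st; st.st()
look('k7A.png',us=(0.03,.04),box=(200,300,75,165),s=8)
"
```

```text
t 29.15 stand xy mm -215.56344155885986 -227.07965154757977 h mm -47.68838761380194 F 0.8105067474492726 0.5055191453831839 -0.7554375110385803 T [-0.037  -0.0201  0.0478] head 82.96676005146297
[ 0.4423 -0.2916  0.06  ] 0.0392644770901199 [ 0.5908 -0.855   0.0686]
```

View pics/k7A.png

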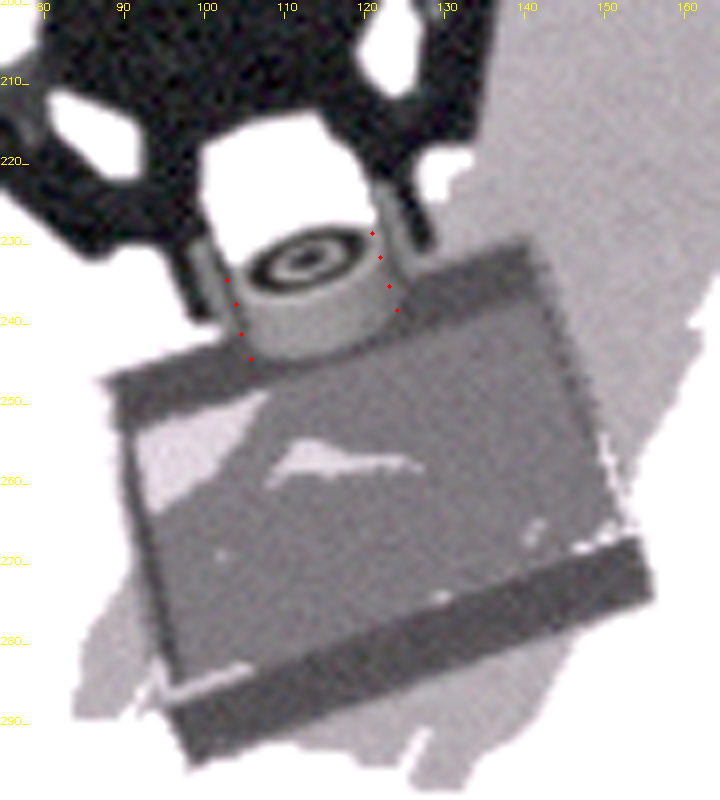

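Emit:
carry_out(plan=[[[0, 0.025, 0], [0, 0, 0], 0.034], [[0, 0.025, 0], [0, 0, 0], 0.034], [[0, 0.02, 0], [0, 0, 0], 0.034], [[0, 0.006, 0], [0, 0, 0], 0.034], [[0, 0, 0], [0, 0, 0], 0.034], [[0, 0, 0], [0, 0, 0], 0.034]])

```text
time_s: 29.95
position: [0.4432, -0.2926, -0.0142]
tool_rot: [[0.122, 0.001, -0.992], [0.992, -0.001, 0.122], [-0.001, -1.0, -0.001]]
ft_force: [0.0, -0.5, -1.7]
grip_width: 0.0391
```

```bash

python3 -c "
from look import *
import st; st.st()
look('k8A.png',us=(0.03,.04),box=(210,310,75,165),s=8)
"
```

```text
t 29.95 stand xy mm -214.33996436316704 -228.9862645469937 h mm -120.52209779600166 F -0.0800860693683733 -0.47454471399949383 -1.6686747907862232 T [ 0.0397 -0.0085  0.0011] head 82.97379550756995
[ 0.4432 -0.2925 -0.0143] 0.03934330069699625 [ 0.5133 -0.9353 -0.9589]
```

View pics/k8A.png

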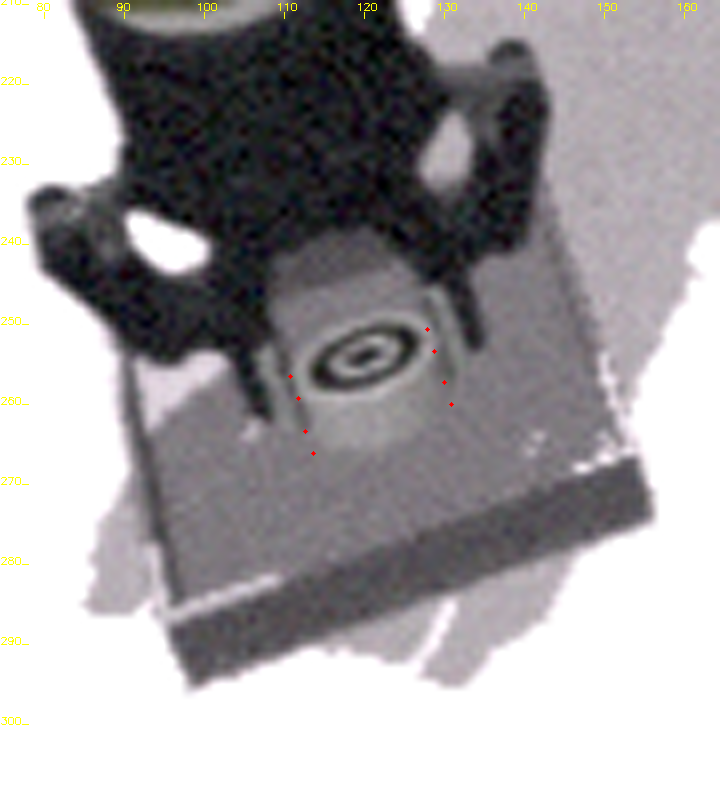

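Emit:
carry_out(plan=[[[0, 0.003, 0], [0, 0, 0], 0.034], [[0, 0.003, 0], [0, 0, 0], 0.034], [[0, 0, 0], [0, 0, 0], 0.034]])

```text
time_s: 30.38
position: [0.4432, -0.2923, -0.0209]
tool_rot: [[0.122, 0.001, -0.992], [0.992, -0.001, 0.122], [-0.0, -1.0, -0.001]]
ft_force: [1.0, 0.5, 3.5]
grip_width: 0.039
```

Emit:
carry_out(plan=[[[0, 0.0015, 0], [0, 0, 0], 0.034], [[0, 0, 0], [0, 0, 0], 0.034]])

```text
time_s: 30.62
position: [0.4437, -0.2926, -0.0217]
tool_rot: [[0.122, 0.002, -0.992], [0.992, -0.002, 0.122], [-0.001, -1.0, -0.002]]
ft_force: [2.0, 2.4, 9.6]
grip_width: 0.0393
```

Emit:
carry_out(plan=[[[0, 0.0015, 0], [0, 0, 0], 0.034], [[0, 0, 0], [0, 0, 0], 0.034]])

```text
time_s: 30.88
position: [0.4443, -0.2931, -0.0227]
tool_rot: [[0.122, 0.004, -0.992], [0.992, -0.003, 0.122], [-0.002, -1.0, -0.004]]
ft_force: [3.5, 2.0, 12.8]
grip_width: 0.0393
```

Emit:
carry_out(plan=[[[0, -0.0015, 0], [0, 0, 0], 0.034], [[0, 0, 0], [0, 0, 0], 0.042], [[0, 0, 0], [0, 0, 0], 0.046], [[0, 0, 0], [0, 0, 0], 0.056], [[0, 0, 0], [0, 0, 0], 0.06], [[0, -0.02, 0], [0, 0, 0], 0.06], [[0, -0.04, 0], [0, 0, 0], 0.06], [[0, -0.05, 0], [0, 0, 0], 0.06]], force=20)

```text
time_s: 31.88
position: [0.4423, -0.2917, 0.0879]
tool_rot: [[0.122, -0.002, -0.992], [0.992, 0.002, 0.122], [0.001, -1.0, 0.002]]
ft_force: [0.4, -0.5, 0.3]
grip_width: 0.06
```

Emit:
carry_out(plan=[[[0, -0.06, 0], [0, 0, 0], 0.06], [[0, -0.06, 0], [0, 0, 0], 0.06], [[0, 0, 0.05], [0, 0, 0], 0.06], [[0, 0, 0.05], [0, 0, 0], 0.06], [[0, 0, 0.03], [0, 0, 0], 0.06], [[0, 0, 0], [0, 0, 0], 0.06]])

```text
time_s: 32.62
position: [0.3125, -0.2759, 0.2076]
tool_rot: [[0.124, 0.0, -0.992], [0.992, -0.0, 0.124], [-0.0, -1.0, -0.0]]
ft_force: [-0.0, 0.1, -0.3]
grip_width: 0.0604
```

```bash
python3 - <<'E'
from crop import *
a=env.get_image("scene");b=env.get_image("top");save(a,"z0.png")
print(env.observe()["position"])
crop(a,220,300,75,165,"z1.png",8);crop(b,190,260,330,400,"z2.png",8)
E
```

```text
[ 0.31401052 -0.27645502  0.20745874]
```

View pics/z1.png

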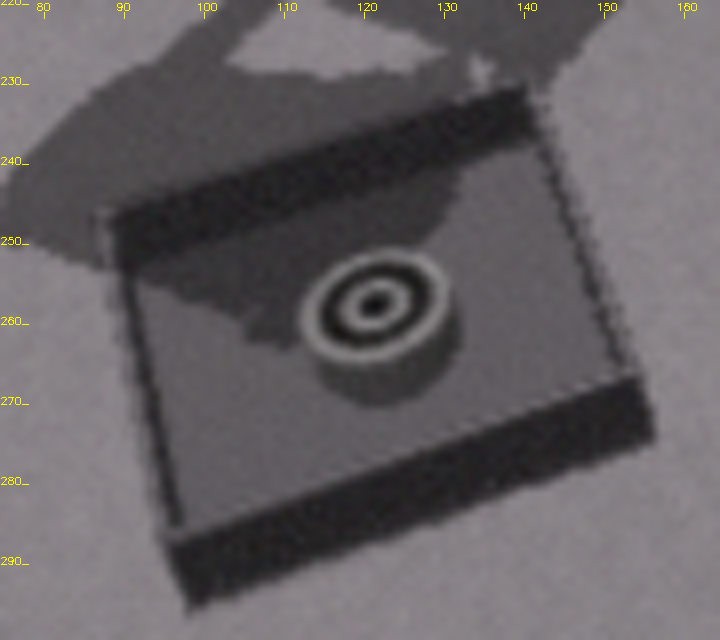

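View pics/z2.png

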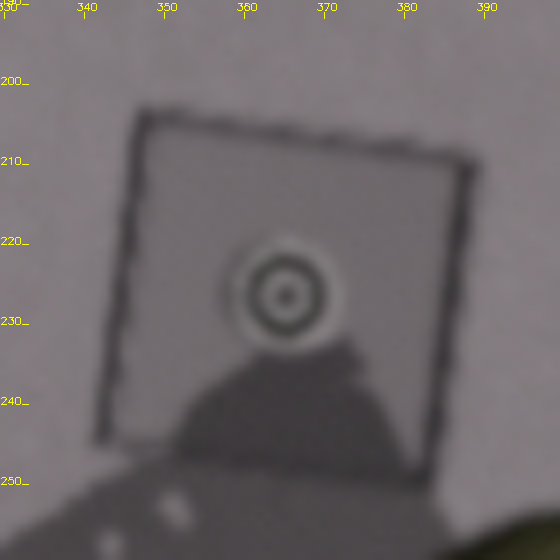

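View pics/z0.png

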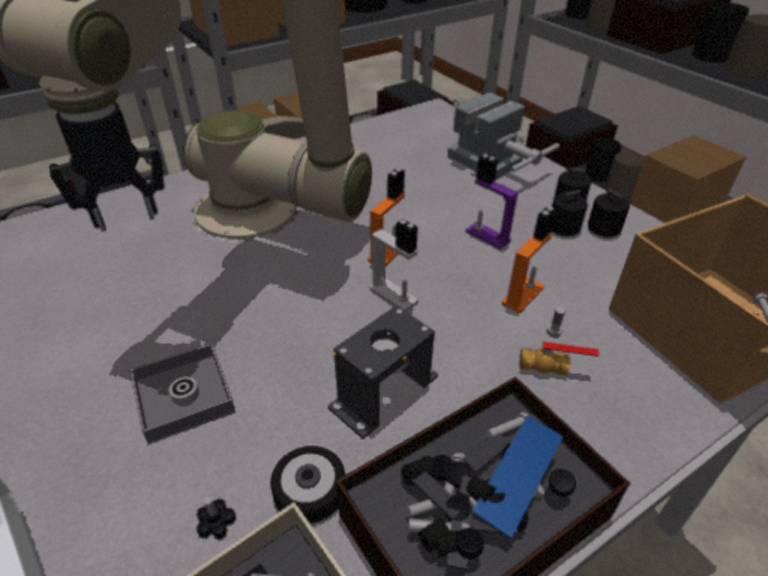

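```bash
python3 - <<'E'
from crop import *
np.set_printoptions(precision=4,suppress=True)
a=env.get_image("scene");b=env.get_image("top")
c,e=tri(ray(a,257.2,120.6),ray(b,226.1,364.8));print(c,e)
t=np.linspace(0,2*np.pi,60)
for z in(.023,):
    o=onz(b,226.1,364.8,z);P=np.c_[o[0]+.021*np.cos(t),o[1]+.021*np.sin(t),0*t+z]
    Q=np.c_[o[0]+.021*np.cos(t),o[1]+.021*np.sin(t),0*t+.004]
    crop(a,240,280,100,145,"z3.png",14,np.r_[proj(a,P),proj(a,Q)])
    crop(b,205,245,345,390,"z4.png",14,np.r_[proj(b,P)])
E
```

```text
[ 0.4433 -0.2913  0.0243] 0.0021880456035356034
```

View pics/z3.png

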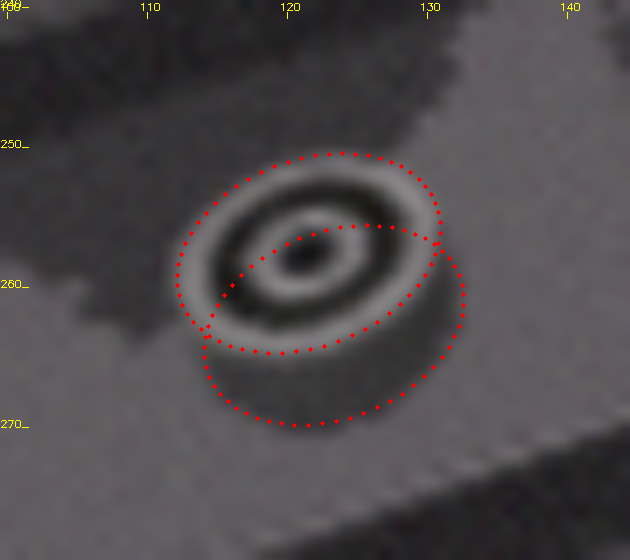

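A bearing lying flat at tray-floor height projects almost exactly onto the picture. The tool stands upright and clear of the stand, and the loose hardware looks unmoved. I'm handing in.

```bash
python3 -c "
from rig import env
print(env.close_job())"
```

```text
the job is handed in; nothing more can be done
None
```

The bearing is out of the nest and lying flat in the grey tray, and the tool is standing upright on the bench. I handed the job in at about 33 s; it reports no verdict.

**What I did**
- **Finding the hole:** I took the grey tool and felt round the 7 mm circle under the nest. Four touches found solid disc, with up to about 13 N of contact. The fifth, towards the stand's +x, found the hole.
- **Pushing up:** About 10 N of push freed the bearing. I raised it about 16 mm, and it settled about 13 mm proud of the plate.
- **Setting down:** I stood the tool on the bench about 0.21 m from the nest axis. I then lifted the bearing out and laid it in the tray.

**Last checks**
- **Bearing:** Its top centre measured at (0.443, -0.291, 0.024) m from two views, with rays 2 mm apart. That is within about 3 mm of the tray centre. The outline computed for a flat bearing on the tray floor matched the scene picture.
- **Tool, hardware and robot:** In the last scene picture the tool stands upright, and the wheel, valve, bolt and star knob look unmoved. I did not measure either. The robot was clear of everything.

**What disagreed:** The fingertips showed about 35–45 mm higher in the pictures than the reported TCP height. This is more than the stated finger swing explains, so I set the grasp heights from the pictures and contact forces.

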